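# Set a control unit under the ratchet-stand inspection camera

### The job

Put the control unit under the inspection camera for checking: first lift the camera by the black knob on its toothed rail until the lens stands higher than the unit's blue capacitors and the pawl holds it there, then slide the unit fully home into the corner stop, without its touching the camera. Then press the yellow release lever to let the camera sink to its working height, with the pawl caught under the red tooth. Leave the tools and parts lying about where they are.

Things in the scene. Friction and masses are not known exactly. Their poses are not given: they have to be found in the camera images.
- stand: The fixed camera stand. Origin: on the bench mat (2 mm above the work surface), under the axis of its upright toothed rail; z up. White foot 150 x 136 x 14 mm; an aluminium guide, 42 mm wide and 150 mm high, holds the rail. In the stand's frame the camera hangs 115 mm from the rail towards -y, the release lever points to +y.
- stop_corner (a point): Inner top corner of the corner stop: two aluminium bars 12 mm high on the mat. In the stand's frame it is at (75, -55) mm: the end stop's face runs from it 150 mm to -x, the side stop's face 150 mm to -y. A unit fully home touches both bars: its origin is at (0, -145) mm in the stand's frame, its axes parallel to the stand's, its chip under the lens.
- rail (a joint): Height of rail, arm, knob and camera in m, up positive, -0.002 to 0.078. Seven teeth: the pawl holds it at 0, 0.012, 0.024 (red tooth, working height), 0.036, 0.048, 0.060, 0.072. Starts at 0 or 0.012. About 0.5 kg with an oil damper: lifting at 40 mm/s takes about 14 N; with the pawl out it sinks by itself at 13 to 23 mm/s. The lens clears the capacitors only at 0.048 and above.
- rail_knob (a point): Middle of the black lifting knob, an upright cylinder 26 mm across and 32 mm high, straight above the rail; 212 mm above the stand's origin at rail 0, free all round; the arm's top is 28 mm below this point.
- pawl (a joint): Angle of the brass pawl in rad: 0 = nose fully in the teeth, 0.42 = lever fully down; beyond about 0.25 the nose is clear of the teeth. A spring pushes it back in. It clicks over the teeth by itself while the rail is lifted.
- pawl_pad (a point): Top of the yellow pad (28 x 34 mm) on the release lever, 98 mm from the rail axis towards the stand's +y, 98 mm above its origin; the pivot lies 72 mm nearer the rail and 6 mm lower. Pressed down 20 to 28 mm (29 at most; 2 to 4 N) the pawl is out; let up, it springs back and catches the next tooth that sinks to it.
- lens (a point): Centre of the lens, the underside of the hanging camera, 26 mm above the stand's origin at rail 0, moves with the rail. Hood 44 mm across.
- camera: All that the rail carries, one rigid piece: toothed steel rail, aluminium arm, black knob, and the inspection camera, an upright white barrel 36 mm across and 200 mm long, black hood and ring light at its foot. A red line round the rail comes down level with the guide's top at the working height, when the pawl is under the red tooth. Origin: the stand's origin when the rail is at 0.
- ecu: The loose control unit, about 0.45 kg: cast tray with a green board. Origin: centre of its underside; y along its long side. 180 mm along y; 150 mm along x over its four fixing lugs (tray 130 mm wide, 18 mm high). The black header is at its -y end; at y = 76 mm stands a row of four blue capacitors, 22 mm across, tops 65 mm above the origin. Starts on the stand's -y side, turned up to 0.3 rad.
- ecu_header (a point): Centre of the top of the black header: 110 mm along the unit's x, 34 mm along its y, 50 mm high; 73 mm from the unit's origin towards -y. It can be pinched across its 34 mm or pushed.
- ecu_chip (a point): Centre of the big square chip on the board, 30 mm from the unit's origin towards +y, 22 mm up; home means it lies under the lens.
- tweezers: steel tweezers, 140 mm long, 8 mm high, lying between the robot and the stand. Not part of the job. Origin under its middle.
- screwdriver: red-handled screwdriver, 170 mm, lying beyond the side stop. Not part of the job. Origin under its middle.
- flux: small white bottle with a red cap, 36 mm across, 85 mm high, beyond the stand. Not part of the job. Origin under its middle.
- tip_cleaner: grey pot with brass curls, 72 mm across, 47 mm high, on the robot's side of the stand. Not part of the job. Origin under its middle.
- plug: loose black plug, 62 x 35 x 26 mm, near the robot on its left. Not part of the job. Origin under its middle.

How it is judged:
On the way, in this order (a step that is already met when the one before it is completed fails the run):
1. the camera is lifted clear of the capacitors' height, let go, and held up by the pawl (value of joint rail above 0.0455 m and contact force between the fingers and stand below 0.3 N), for 0.3 s.
2. the control unit is home in the corner stop and let go, the camera still up (horizontal distance between ecu_chip and lens below 0.005 m and angle between the y axis of ecu and the y axis of stand, either way round below 0.05 rad and value of joint rail above 0.0455 m and contact force between the fingers and ecu below 0.5 N), for 0.3 s.
At the end, for the whole second after the job is handed in: The unit lies flat, home in the corner stop (chip within 5 mm of straight under the lens, turned within 0.05 rad of the stand); the pawl is fully in (under 0.06 rad) under the red tooth (rail within 4 mm of 0.024 m); unit and camera are at rest (horizontal distance between ecu_chip and lens below 0.005 m and angle between the y axis of ecu and the y axis of stand, either way round below 0.05 rad and height (world z) of ecu below 0.006 m and value of joint rail between 0.02 and 0.028 m and value of joint pawl below 0.06 rad and linear speed of ecu below 0.02 m/s and linear speed of camera below 0.01 m/s); the robot touches nothing.
It fails at once if the control unit touches the camera (contact force between ecu and camera above 1 N).
It fails at once if a tool or part lying about (tweezers, screwdriver, flux bottle, tip cleaner, plug) is shoved more than 30 mm from where it lay (distance of any of tweezers, screwdriver, flux, tip_cleaner, plug from where it was at the start of the episode above 0.03 m).
It also fails if it takes over 67 s, if anything falls off the work surface, if the arm or the gripper's body presses on something with over 40 N, if the wrist force passes 120 N, or if a joint passes its speed limit or range.

### The arm

A 7-joint arm with a two-finger parallel gripper is mounted at the origin on the work surface. World frame = base frame: x ahead of the robot, y to its left, z up, the work surface at z = 0. Lengths are in m, angles in rad, forces in N, time in s.
With the tool pointing down it reaches from about 0.375 to 0.925 m from the base axis. Payload 3.1 kg.
Tool frame: the origin (TCP) lies between the finger pads; the fingertips stand env.tips_ahead ahead of it and the grasp point (between the pads) lies 2 mm behind it (env.tips_ahead is the distance from the TCP to the fingertips, in m); y points along the fingers, x is the direction in which the jaws open and shut, and the axes are right-handed (so a half turn about y gives the same grasp; the last joint's range is limited). The gripper opens to 85 mm and grips with 20 to 120 N. Pads are 22 mm wide; open, the fingers measure 114 mm over their backs; the gripper's body (76 mm by 85 mm) begins 54 mm behind the grasp point. The pads swing forward as they close: fully open they stand 13 mm farther back than shut.
Start: joints at [-1.382, 0.383, 0.044, 1.598, -0.018, 1.161, -0.05], TCP at [0.184, 0.623, 0.248] pointing down, gripper open.
Joint ranges: [-2.61, 2.61], [-0.41, 2.15], [-1.48, 1.57], [0, 2.5], [-1.57, 4.71], [0.05, 1.97], [-2.85, 2.85]. Speed limits (rad/s): [2.79, 2.79, 3.14, 3.14, 3.14, 3.14, 3.14].

### API

Orientations are given as [roll, pitch, yaw] about the fixed x, y, z axes, in that order (R = Rz(yaw) Ry(pitch) Rx(roll)).
In Python, from plant import status, imaging, job, env gives the robot as it stands.
- The arm moves only by the tool carry_out, never from a script. Its argument "plan" is a list of rows, each a list of 7 numbers: the shift along the world's x, y, z in mm, then the turn, a rotation vector about the world's x, y, z in rad, then the opening, from 0 (shut) to 1 (fully open). In form: [[dx, dy, dz, rx, ry, rz, claw], ...]. A call has 1 to 8 rows; each row shifts and turns the pose as measured when the row begins; what a row does not reach is not made up. A row lasts 1/12 s, in which the tool goes at most 41.7 mm and 7.16 degrees, less where a joint would pass 70% of its speed; a pose out of reach is approached as far as the arm can. A call with a gripper value outside its range is refused whole. The fingers move at their own pace and stop on an object; "squeeze" is the grip in N (left out, the last holds). Time passes only in rows, so rows that do not move let the fingers close. It gives the time, the measured TCP pose, the force and the opening at its end, in the units of the state.
- status.state(): the state, without advancing time (a new reading comes with each control period).
- imaging.capture(name): name is "scene" or "top" or "wrist"; returns a dict with "image" (480x640x3 uint8, blue, green, red), "z_map" (480x640 float32, m along the optical axis (not along the pixel's ray), 0 where there is no reading), "mtx" (3x3 intrinsics, pixels), "distortion" ([k1, k2, p1, p2, k3] as OpenCV has them; the pictures are not rectified), "xyz" and "attitude" of the camera in the world; the wrist camera has in their place "mount" (4x4, takes a point from camera to tool coordinates, whose origin is the TCP and whose axes are the tool frame's). Camera axes: x right, y up, looking along -z (the intrinsics and any distortion apply to the point x, -y, -z); pixel columns grow to the right and rows downward; lengths in m; the calibration is good to about 2 mm. A picture is of the moment at which its call begins: read the wrist's pose just before it.
- job.finish_job(): hands the job in, once; it reports no verdict.
Trained networks look in the newest picture that a camera, given by its name, has taken for a name from the list of things; names that differ only in an ending like _2 or _b are one class to them, and where a whole thing is asked for, a point or a joint stands for the part that bears it (a point fixed in the world has none). Each returns a list of dicts, best first, with "score" (0 to 1); they miss things now and then, are a little off and sometimes report something else, mostly with a low value. They report only what shows in the picture. A call takes as long as a camera call.
- imaging.silhouettes(camera, thing): "region" (480x640 bool, what is visible of it).
- imaging.place_of(camera, thing): "centre" ([x, y, z] in m, in world coordinates, good to about 4 mm: a listed point, or the origin of a listed thing).
The state is a dict: "t": time; "joints": joint angles; "joint_vel": joint speeds; "tau": joint torques, N m; "ee_pos": TCP position; "tool_rot": TCP orientation; "wrist_force": force on the tool from outside, world axes, zero at the start; "wrist_torque": the same for the moment, N m; "opening": finger opening in m.
Only numpy, scipy, OpenCV 4.12 (cv2) and the standard library are available. Lean on these libraries where they do the work, as an engineer would, in place of code of your own. Each camera call takes 0.05 s, during which the arm holds its last target.

## Working session

There is one attempt and no reset: what is moved stays moved. The work goes in short steps, Python scripts to look and compute and a tool call to move; the robot and the scene stay as the last step left them, time stands still between calls to the robot, and variables do not carry over. Pictures are saved under pics/ and viewed, and the job is handed in when it is done.

Besides the shell and the picture viewer there is one more tool, called after "Request:" by a JSON object that holds its "op" and its "data", one argument or row to a line. carry_out: Moves the arm, as the interface text tells. Its arguments: {"type":"object","properties":{"plan":{"type":"array"},"squeeze":{"type":"number"}},"required":["plan"]}

```bash
ls; mkdir -p pics; cat > h.py <<'E'
import numpy as np, cv2
from scipy.spatial.transform import Rotation as R
from plant import status, imaging, job, env
np.set_printoptions(precision=4, suppress=True)
def snap(n,f):
    c=imaging.capture(n); cv2.imwrite('pics/'+f,c['image']); return c
E
python3 - <<'E'
from h import *
s=status.state(); print({k:np.round(v,3) for k,v in s.items()}, env.tips_ahead)
for n in ['scene','top']:
    c=snap(n,n+'0.png'); print(n,c['xyz'],c['attitude'])
    for t in ['stand','stop_corner','rail_knob','pawl_pad','lens','ecu','ecu_header','ecu_chip','tweezers','screwdriver','flux','tip_cleaner','plug','camera']:
        r=imaging.place_of(n,t); print(t,[(np.round(d['centre'],3).tolist(),round(d['score'],2)) for d in r[:2]])
print(status.state()['t'])
E
```

```text
pics
{'t': np.float64(0.0), 'joints': array([-1.382,  0.384,  0.044,  1.6  , -0.018,  1.161, -0.05 ]), 'joint_vel': array([ 0.001,  0.002,  0.001, -0.002, -0.001, -0.001, -0.   ]), 'tau': array([ -0.   , -43.348,   1.025, -24.951,   0.011,   0.011,  -0.   ]), 'ee_pos': array([0.184, 0.623, 0.247]), 'tool_rot': array([-1.571,  0.003,  1.284]), 'wrist_force': array([ 0.404,  0.499, -0.204]), 'wrist_torque': array([0.031, 0.018, 0.011]), 'opening': np.float64(0.085)} 0.017
scene [ 0.8974 -0.4907  0.937 ] [0.7103 0.0183 0.4954]
stand [([0.598, 0.094, 0.004], 0.86)]
stop_corner [([0.668, 0.027, 0.016], 0.85)]
rail_knob [([0.602, 0.093, 0.214], 0.92)]
pawl_pad [([0.617, 0.194, 0.097], 0.58)]
lens [([0.584, -0.019, 0.029], 0.83), ([0.487, -0.164, 0.022], 0.68)]
ecu [([0.488, -0.197, 0.002], 0.96)]
ecu_header [([0.477, -0.271, 0.05], 0.91)]
ecu_chip [([0.489, -0.162, 0.02], 0.87)]
tweezers [([0.452, 0.091, 0.004], 0.5)]
screwdriver [([0.711, -0.072, 0.003], 0.6)]
flux [([0.724, 0.126, 0.0], 0.78)]
tip_cleaner [([0.487, 0.23, 0.002], 0.72), ([0.603, 0.094, 0.005], 0.63)]
plug [([0.344, 0.416, 0.004], 0.86)]
camera [([0.714, -0.071, 0.003], 0.47)]
top [0.4813 0.0695 1.1914] [ 0.0709  0.028  -1.5813]
stand [([0.599, 0.096, 0.001], 0.97)]
stop_corner [([0.665, 0.031, 0.013], 0.81)]
rail_knob [([0.601, 0.092, 0.215], 0.65)]
pawl_pad [([0.618, 0.194, 0.097], 0.93)]
lens [([0.451, 0.088, 0.002], 0.66), ([0.483, -0.198, 0.003], 0.56)]
ecu [([0.483, -0.198, 0.006], 0.85)]
ecu_header [([0.472, -0.266, 0.056], 0.76), ([0.602, 0.094, 0.003], 0.33)]
ecu_chip [([0.484, -0.165, 0.023], 0.89)]
tweezers [([0.452, 0.088, 0.0], 0.64)]
screwdriver [([0.715, -0.069, 0.002], 0.73)]
flux [([0.728, 0.122, 0.002], 0.69)]
tip_cleaner [([0.488, 0.232, 0.006], 0.93)]
plug [([0.347, 0.42, 0.001], 0.63)]
camera [([0.602, 0.097, -0.004], 0.71)]
1.5
```

View pics/scene0.png

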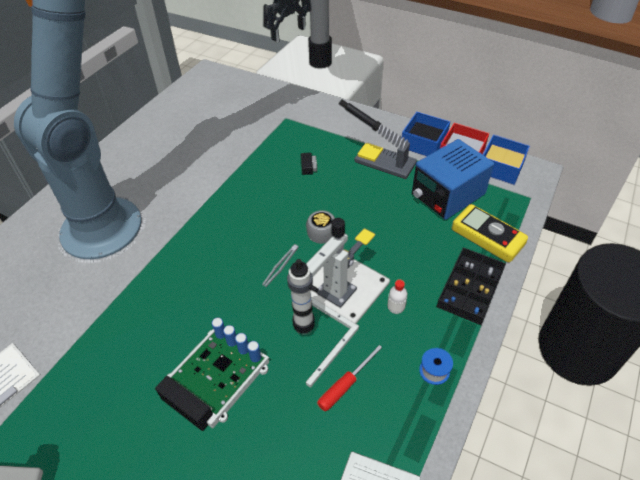

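View pics/top0.png

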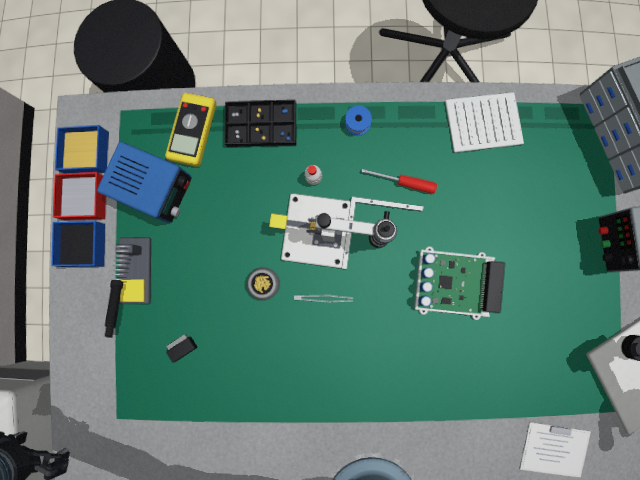

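The pictures agree with the networks: the knob is at scene (338,228), the camera hangs on the robot's right of the stand, and the ECU lies lower right with its header facing -y. I'm moving to above the knob.

Request:
{"op": "carry_out", "data": {
  "plan": [
    [20,-26,12,0,0,0,1],
    [21,-27,12,0,0,0,1],
    [21,-27,12,0,0,0,1],
    [21,-27,12,0,0,0,1],
    [21,-27,12,0,0,0,1],
    [21,-27,12,0,0,0,1],
    [21,-27,12,0,0,0,1],
    [21,-27,0,0,0,0,1]
  ],
  "squeeze": 60
}}

```text
t: 2.17
ee_pos: [0.3437, 0.4064, 0.3334]
tool_rot: [-1.565, -0.001, 1.308]
wrist_force: [0.4, 1.1, 1.1]
opening: 0.0853
```

Request:
{"op": "carry_out", "data": {
  "plan": [
    [21,-27,0,0,0,0,1],
    [21,-27,0,0,0,0,1],
    [21,-27,0,0,0,0,1],
    [21,-27,0,0,0,0,1],
    [21,-27,0,0,0,0,1],
    [21,-27,0,0,0,0,1],
    [21,-27,0,0,0,0,1],
    [21,-27,0,0,0,0,1]
  ]
}}

```text
t: 2.83
ee_pos: [0.519, 0.1785, 0.3386]
tool_rot: [-1.569, -0.012, 1.308]
wrist_force: [1.0, -0.4, 0.5]
opening: 0.0852
```

Request:
{"op": "carry_out", "data": {
  "plan": [
    [21,-22,0,0,0,0,1],
    [21,-22,0,0,0,0,1],
    [21,-21,0,0,0,0,1],
    [16,-18,0,0,0,0,1],
    [0,0,0,0,0,0,1]
  ]
}}

```text
t: 3.25
ee_pos: [0.6049, 0.0799, 0.3405]
tool_rot: [-1.576, -0.009, 1.295]
wrist_force: [0.8, -1.3, -0.3]
opening: 0.0851
```

```bash
python3 - <<'E'
from h import *
s=status.state(); print(s['ee_pos'],s['tool_rot'])
c=snap('wrist','w1.png'); 
for t in ['rail_knob','stand','lens','pawl_pad','stop_corner']:
    r=imaging.place_of('wrist',t); print(t,[(np.round(d['centre'],3).tolist(),round(d['score'],2)) for d in r[:2]])
# own: knob region depth
m=imaging.silhouettes('wrist','rail_knob'); print([ (d['score'],d['region'].sum()) for d in m[:2]])
K=c['mtx'];z=c['z_map'];M=np.array(c['mount'])
v,u=np.where(z>0)
p=cv2.undistortPoints(np.c_[u,v].astype(np.float64)[:,None],K,np.array(c['distortion']))[:,0]
d=z[v,u]; P=np.c_[p[:,0]*d,-p[:,1]*d,-d]
P=P@M[:3,:3].T+M[:3,3]
Rt=R.from_euler('xyz',s['tool_rot']).as_matrix(); W=P@Rt.T+s['ee_pos']
k=(np.hypot(W[:,0]-.6015,W[:,1]-.0925)<.03)&(W[:,2]>.215)&(W[:,2]<.26)
q=W[k]; print(k.sum()); 
if k.sum(): print(q.min(0),q.max(0),np.median(q,0))
E
```

```text
[0.6049 0.0799 0.3405] [-1.5762 -0.0094  1.2946]
rail_knob [([0.604, 0.094, 0.213], 0.87)]
stand [([0.606, 0.095, -0.0], 0.97)]
lens [([0.584, -0.018, 0.028], 0.98)]
pawl_pad [([0.618, 0.192, 0.103], 0.94), ([0.583, -0.02, 0.029], 0.3)]
stop_corner [([0.604, 0.093, 0.003], 0.7)]
[(0.83, np.int64(8723))]
1123
[0.5876 0.0814 0.2151] [0.6137 0.1066 0.2299] [0.5989 0.0941 0.2275]
```

View pics/w1.png

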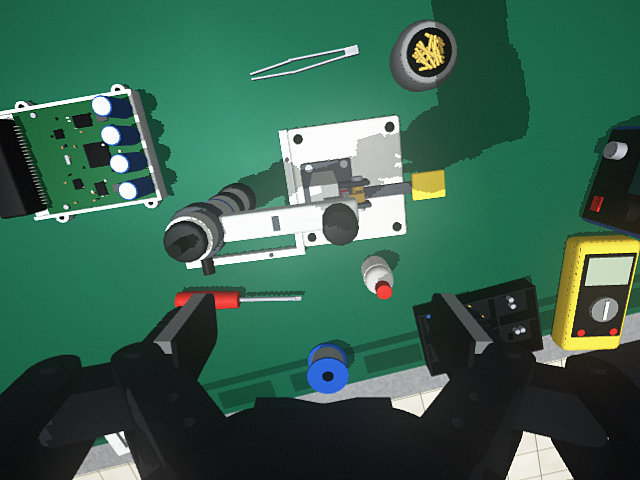

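The wrist picture shows the knob at (340,224). Its depth points give a centre of (0.6007, 0.094) and a top at 0.2295, so the rail is at 0. I'm descending onto it.

Request:
{"op": "carry_out", "data": {
  "plan": [
    [-4,14,0,0,0,0,1],
    [0,0,-25,0,0,0,1],
    [0,0,-25,0,0,0,1],
    [0,0,-25,0,0,0,1],
    [0,0,-20,0,0,0,1],
    [0,0,-12,0,0,0,1]
  ]
}}

```text
t: 4.1
ee_pos: [0.5973, 0.1134, 0.2364]
tool_rot: [-1.582, -0.026, 1.322]
wrist_force: [-1.5, 0.8, -0.1]
opening: 0.0856
```

```bash
python3 - <<'E'
from h import *
for i in range(3):
    s=status.state(); print(s['t'],s['ee_pos'],s['tool_rot'],s['wrist_force']); imaging.capture('wrist')
E
```

```text
4.1 [0.5973 0.1134 0.2364] [-1.5817 -0.0258  1.3219] [-1.461   0.7988 -0.0934]
4.15 [0.5956 0.1135 0.2339] [-1.5776 -0.0235  1.3223] [-0.9257  0.9085 -1.6222]
4.2 [0.5964 0.1131 0.2357] [-1.5789 -0.024   1.3216] [ 0.4878 -0.0969 -1.3231]
```

Request:
{"op": "carry_out", "data": {
  "plan": [
    [4,-19,0,-0.02,0.014,-0.02,1],
    [0,0,-10,0,0,0,1],
    [0,0,0,0,0,0,1]
  ]
}}

```text
t: 4.5
ee_pos: [0.6053, 0.0928, 0.2319]
tool_rot: [-1.58, -0.004, 1.3]
wrist_force: [-0.7, 1.9, 0.4]
opening: 0.0856
```

Request:
{"op": "carry_out", "data": {
  "plan": [
    [-4,1,-12,0,0,0,1],
    [0,0,-4,0,0,0,1]
  ]
}}

```text
t: 4.67
ee_pos: [0.6036, 0.0923, 0.2176]
tool_rot: [-1.586, -0.007, 1.297]
wrist_force: [-0.1, 1.2, -0.6]
opening: 0.0856
```

```bash
python3 - <<'E'
from h import *
for i in range(3):
    s=status.state(); print(s['t'],s['ee_pos'],s['tool_rot'],s['wrist_force']); imaging.capture('wrist')
E
```

```text
4.6667 [0.6036 0.0923 0.2176] [-1.5857 -0.0067  1.2972] [-0.0775  1.1804 -0.5537]
4.7167 [0.6044 0.0919 0.218 ] [-1.5872 -0.0067  1.2969] [ 0.0256 -0.5591 -0.094 ]
4.7667 [0.6046 0.0921 0.2185] [-1.5875 -0.0069  1.2971] [0.0946 0.066  0.054 ]
```

Good enough; a small correction, then close.

Request:
{"op": "carry_out", "data": {
  "plan": [
    [-3,2,-3,0,0,0,1],
    [0,0,0,0,0,0,0.3],
    [0,0,0,0,0,0,0],
    [0,0,0,0,0,0,0],
    [0,0,0,0,0,0,0],
    [0,0,0,0,0,0,0],
    [0,0,0,0,0,0,0]
  ]
}}

```text
t: 5.4
ee_pos: [0.6014, 0.0944, 0.2169]
tool_rot: [-1.588, -0.006, 1.299]
wrist_force: [0.1, 0.3, -0.2]
opening: 0.0246
```

Request:
{"op": "carry_out", "data": {
  "plan": [
    [0,0,3,0,0,0,0],
    [0,0,4,0,0,0,0],
    [0,0,4,0,0,0,0],
    [0,0,4,0,0,0,0],
    [0,0,4,0,0,0,0],
    [0,0,4,0,0,0,0],
    [0,0,4,0,0,0,0],
    [0,0,4,0,0,0,0]
  ]
}}

```text
t: 6.07
ee_pos: [0.6014, 0.0945, 0.2317]
tool_rot: [-1.592, 0.0, 1.298]
wrist_force: [5.4, -0.1, -10.6]
opening: 0.0245
```

Request:
{"op": "carry_out", "data": {
  "plan": [
    [0,0,6,0,0,0,0],
    [0,0,6,0,0,0,0],
    [0,0,6,0,0,0,0],
    [0,0,6,0,0,0,0],
    [0,0,6,0,0,0,0],
    [0,0,6,0,0,0,0],
    [0,0,6,0,0,0,0],
    [0,0,6,0,0,0,0]
  ]
}}

```text
t: 6.73
ee_pos: [0.6013, 0.0945, 0.257]
tool_rot: [-1.595, 0.006, 1.295]
wrist_force: [7.6, -0.8, -14.6]
opening: 0.0241
```

Request:
{"op": "carry_out", "data": {
  "plan": [
    [0,0,6,0,0,0,0],
    [0,0,6,0,0,0,0],
    [0,0,6,0,0,0,0],
    [0,0,3,0,0,0,0]
  ]
}}

```text
t: 7.07
ee_pos: [0.6014, 0.0945, 0.2676]
tool_rot: [-1.595, 0.007, 1.294]
wrist_force: [4.4, 0.2, -7.5]
opening: 0.0246
```

```bash
cat >> h.py <<'E'
def knob(cam='scene'):
    imaging.capture(cam); return [(np.round(imaging.place_of(cam,t)[:1][0]['centre'],4),) if imaging.place_of(cam,t) else None for t in ['rail_knob','lens']]
E
python3 - <<'E'
from h import *
snap('scene','s2.png')
for t in ['rail_knob','lens']: print(t,[(np.round(d['centre'],4),d['score']) for d in imaging.place_of('scene',t)[:2]])
s=status.state(); print(s['t'],s['ee_pos'],s['wrist_force'],s['opening'])
E
```

```text
rail_knob [(array([0.5994, 0.0924, 0.2639]), 0.68)]
lens [(array([ 0.5844, -0.0185,  0.0809]), 0.93)]
7.2167 [0.6014 0.0945 0.2685] [ 3.5139 -1.3187 -7.2403] 0.024070256731053855
```

Request:
{"op": "carry_out", "data": {
  "plan": [
    [0,0,4,0,0,0,0],
    [0,0,3,0,0,0,0],
    [0,0,0,0,0,0,0]
  ]
}}

```text
t: 7.47
ee_pos: [0.6014, 0.0945, 0.273]
tool_rot: [-1.595, 0.007, 1.294]
wrist_force: [1.4, -1.4, -3.4]
opening: 0.0243
```

Request:
{"op": "carry_out", "data": {
  "plan": [
    [0,0,0,0,0,0,0.3],
    [0,0,0,0,0,0,1],
    [0,0,0,0,0,0,1],
    [0,0,0,0,0,0,1],
    [0,0,0,0,0,0,1],
    [0,0,0,0,0,0,1]
  ]
}}

```text
t: 7.97
ee_pos: [0.6015, 0.0949, 0.2789]
tool_rot: [-1.596, 0.006, 1.294]
wrist_force: [0.2, 1.1, 0.6]
opening: 0.0838
```

```bash
python3 - <<'E'
from h import *
snap('scene','s3.png')
for t in ['rail_knob','lens','ecu','ecu_header','ecu_chip']: print(t,[(np.round(d['centre'],4),d['score']) for d in imaging.place_of('scene',t)[:2]])
s=status.state(); print(s['t'],s['ee_pos'],s['wrist_force'],s['opening'])
E
```

```text
rail_knob [(array([0.6005, 0.0919, 0.2623]), 0.75), (array([ 0.4731, -0.2673,  0.0498]), 0.34)]
lens [(array([ 0.5834, -0.0183,  0.0812]), 0.95)]
ecu [(array([ 0.4858, -0.1963,  0.0046]), 0.85)]
ecu_header [(array([ 0.4738, -0.2711,  0.0495]), 0.66)]
ecu_chip [(array([ 0.4889, -0.1636,  0.0213]), 0.81)]
8.2667 [0.6012 0.0948 0.2779] [-0.3976  0.0751 -0.3606] 0.08554306258557871
```

View pics/s3.png

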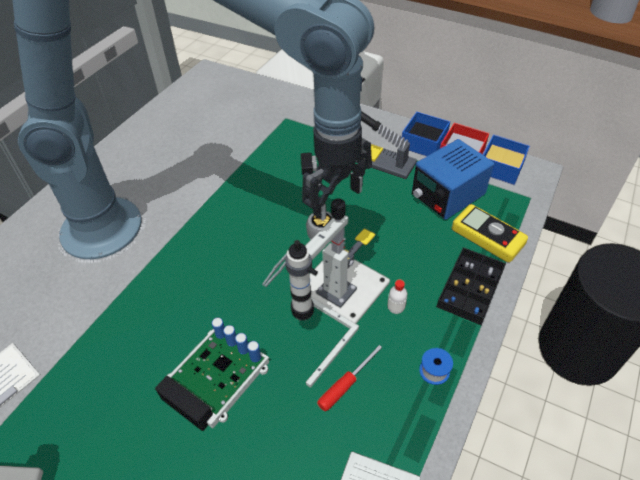

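The rail is held at about 0.048: the knob reads 0.262, the lens 0.081, and the arm is clear of them in the picture. Next I go up, over and to the ECU header.

Request:
{"op": "carry_out", "data": {
  "plan": [
    [0,0,30,0,0,0,1],
    [-5,0,35,0,0,0,1],
    [-20,-10,25,0,0,0.03,1],
    [-25,-20,0,0,0,0.03,1],
    [-20,-33,0,0,0,0.03,1],
    [-15,-35,0,0,0,0.03,1],
    [-10,-35,0,0,0,0.03,1],
    [-8,-37,0,0,0,0,1]
  ]
}}

```text
t: 8.93
ee_pos: [0.4936, -0.0671, 0.3686]
tool_rot: [-1.593, 0.008, 1.476]
wrist_force: [1.0, 0.0, -0.4]
opening: 0.0853
```

Request:
{"op": "carry_out", "data": {
  "plan": [
    [-6,-37,0,0,0,0,1],
    [-6,-37,0,0,0,0,1],
    [-6,-37,0,0,0,0,1],
    [-5,-35,-10,0,0,0,1],
    [0,-20,-20,0,0,0,1],
    [0,0,0,0,0,0,1]
  ]
}}

```text
t: 9.43
ee_pos: [0.4628, -0.2513, 0.341]
tool_rot: [-1.602, 0.007, 1.462]
wrist_force: [-0.0, 0.5, -1.2]
opening: 0.0854
```

```bash
python3 - <<'E'
from h import *
s=status.state(); print(s['t'],s['ee_pos'],s['tool_rot'],s['wrist_force'])
snap('wrist','w2.png')
for t in ['ecu','ecu_header','ecu_chip']: print(t,[(np.round(d['centre'],4),d['score']) for d in imaging.place_of('wrist',t)[:2]])
s=status.state(); print(s['t'],s['ee_pos'],s['tool_rot'])
E
```

```text
9.4333 [ 0.4628 -0.2513  0.341 ] [-1.6017  0.0071  1.4624] [-0.0131  0.4687 -1.19  ]
ecu [(array([ 0.4789, -0.192 ,  0.0036]), 0.95)]
ecu_header [(array([ 0.4741, -0.2691,  0.0505]), 0.86)]
ecu_chip [(array([ 0.4887, -0.1625,  0.0249]), 0.63)]
9.6333 [ 0.4675 -0.245   0.3442] [-1.6073  0.0046  1.4735]
```

View pics/w2.png

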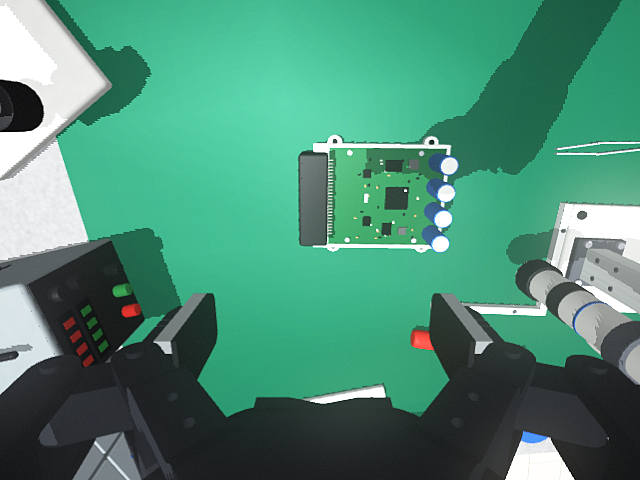

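The ECU shows square to the jaws at (300–460, 135–250), so the yaw is right, with the header at about (313,198). I'm descending on it.

Request:
{"op": "carry_out", "data": {
  "plan": [
    [7,-24,-25,0.004,0.035,0,1],
    [0,0,-40,0,0,0,1],
    [0,0,-40,0,0,0,1],
    [0,0,-40,0,0,0,1],
    [0,0,-40,0,0,0,1],
    [0,0,-30,0,0,0,1],
    [0,0,0,0,0,0,1]
  ]
}}

```text
t: 10.22
ee_pos: [0.4917, -0.2514, 0.1304]
tool_rot: [-1.597, -0.006, 1.512]
wrist_force: [-1.2, 0.7, 0.1]
opening: 0.0857
```

```bash
python3 - <<'E'
from h import *
imaging.capture('wrist')
s=status.state(); print(s['t'],s['ee_pos'],s['tool_rot'],s['wrist_force'])
snap('wrist','w3.png')
for t in ['ecu_header','ecu_chip']: print(t,[(np.round(d['centre'],4),d['score']) for d in imaging.place_of('wrist',t)[:2]])
s=status.state(); print(s['t'],s['ee_pos'],s['tool_rot'])
E
```

```text
10.2667 [ 0.4934 -0.2518  0.1329] [-1.6002 -0.005   1.5127] [ 0.5005  0.6334 -0.189 ]
ecu_header [(array([ 0.4754, -0.2678,  0.0489]), 0.93)]
ecu_chip [(array([ 0.4888, -0.1662,  0.0202]), 0.98)]
10.4167 [ 0.4968 -0.2568  0.1388] [-1.6123 -0.0002  1.509 ]
```

View pics/w3.png

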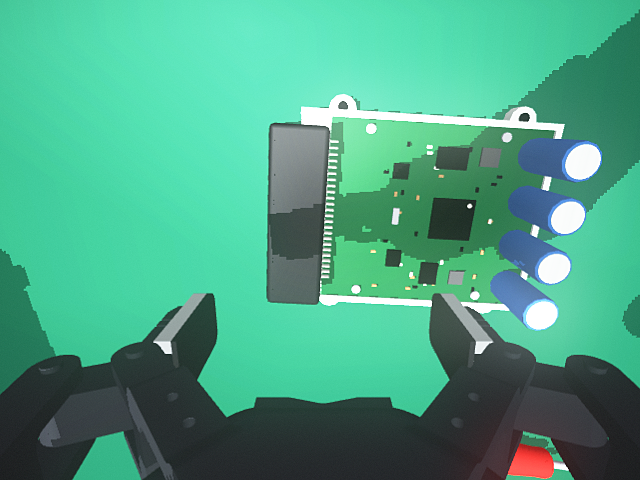

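Request:
{"op": "carry_out", "data": {
  "plan": [
    [-22,-12,0,0.002,0.035,-0.06,1],
    [0,0,-15,0,0,0,1],
    [0,0,-10,0,0,0,1],
    [0,0,0,0,0,0,1],
    [0,0,0,0,0,0,1]
  ]
}}

```text
t: 10.83
ee_pos: [0.4855, -0.2727, 0.1274]
tool_rot: [-1.604, 0.004, 1.45]
wrist_force: [1.0, 0.9, -0.9]
opening: 0.0855
```

```bash
python3 - <<'E'
from h import *
for i in range(3): 
    s=status.state(); print(s['t'],s['ee_pos'],s['tool_rot']); imaging.capture('wrist')
print([ (np.round(d['centre'],4),d['score']) for t in ['ecu_header','ecu_chip','ecu'] for d in imaging.place_of('wrist',t)[:1]])
E
```

```text
10.8333 [ 0.4855 -0.2727  0.1274] [-1.6037  0.0043  1.4501]
10.8833 [ 0.4856 -0.2729  0.1275] [-1.604   0.0045  1.4501]
10.9333 [ 0.4854 -0.2727  0.1272] [-1.6033  0.0043  1.4502]
[(array([ 0.4748, -0.2683,  0.0486]), 0.92), (array([ 0.4897, -0.1661,  0.0232]), 0.59), (array([ 0.4842, -0.195 ,  0.0026]), 0.6)]
```

Request:
{"op": "carry_out", "data": {
  "plan": [
    [-11,4,0,0,0.03,0,1],
    [0,0,-20,0,0.01,0,1],
    [0,0,-20,0,0,0,1],
    [0,0,-20,0,0,0,1],
    [0,0,-10,0,0,0,1],
    [0,0,0,0,0,0,1],
    [0,0,0,0,0,0,1]
  ]
}}

```text
t: 11.72
ee_pos: [0.4751, -0.2679, 0.0553]
tool_rot: [-1.563, 0.009, 1.452]
wrist_force: [1.0, -1.1, 0.2]
opening: 0.0854
```

Request:
{"op": "carry_out", "data": {
  "plan": [
    [0,0,-8,0,0,0,1],
    [0,0,-3,0,0,0,0.4],
    [0,0,0,0,0,0,0],
    [0,0,0,0,0,0,0],
    [0,0,0,0,0,0,0],
    [0,0,0,0,0,0,0],
    [0,0,0,0,0,0,0],
    [0,0,0,0,0,0,0]
  ],
  "squeeze": 40
}}

```text
t: 12.38
ee_pos: [0.4777, -0.2683, 0.0469]
tool_rot: [-1.569, 0.009, 1.453]
wrist_force: [1.2, -0.6, -2.5]
opening: 0.0332
```

```bash
python3 - <<'E'
from h import *
from scipy.spatial.transform import Rotation as R
s=status.state(); print(s['t'],s['ee_pos'],s['tool_rot'],s['wrist_force'],s['opening'])
for cam in ['scene','top']:
    snap(cam,cam+'4.png')
    for t in ['stand','stop_corner','pawl_pad','lens','ecu','ecu_header','ecu_chip','tweezers','screwdriver']: print(cam,t,[(np.round(d['centre'],4),round(d['score'],2)) for d in imaging.place_of(cam,t)[:1]])
# home pose fit of stand
yaw=-0.175
E
```

```text
12.3833 [ 0.4777 -0.2683  0.0469] [-1.569   0.0087  1.4528] [ 1.2445 -0.6399 -2.5099] 0.033234567752596963
scene stand [(array([0.6027, 0.0926, 0.0034]), 0.72)]
scene stop_corner [(array([0.6695, 0.028 , 0.0147]), 0.76)]
scene pawl_pad [(array([0.6143, 0.1924, 0.0965]), 0.54)]
scene lens [(array([ 0.5834, -0.0199,  0.0752]), 0.77)]
scene ecu [(array([ 0.4832, -0.1979,  0.0028]), 0.66)]
scene ecu_header [(array([ 0.4745, -0.2685,  0.0514]), 0.63)]
scene ecu_chip [(array([ 0.4899, -0.1652,  0.0219]), 0.92)]
scene tweezers [(array([0.4517, 0.0918, 0.0037]), 0.72)]
scene screwdriver [(array([ 0.713 , -0.0728,  0.0043]), 0.95)]
top stand [(array([0.5978, 0.0975, 0.001 ]), 0.87)]
top stop_corner [(array([0.6636, 0.0302, 0.0172]), 0.87)]
top pawl_pad []
top lens [(array([ 0.5844, -0.0219,  0.0768]), 0.79)]
top ecu [(array([ 0.4813, -0.197 ,  0.0006]), 0.73)]
top ecu_header [(array([ 0.4709, -0.2692,  0.054 ]), 0.69)]
top ecu_chip [(array([ 0.487 , -0.1663,  0.0228]), 0.89)]
top tweezers [(array([ 0.4526,  0.0907, -0.0003]), 0.41)]
top screwdriver [(array([ 0.7202, -0.0689,  0.0025]), 0.59)]
```

View pics/scene4.png

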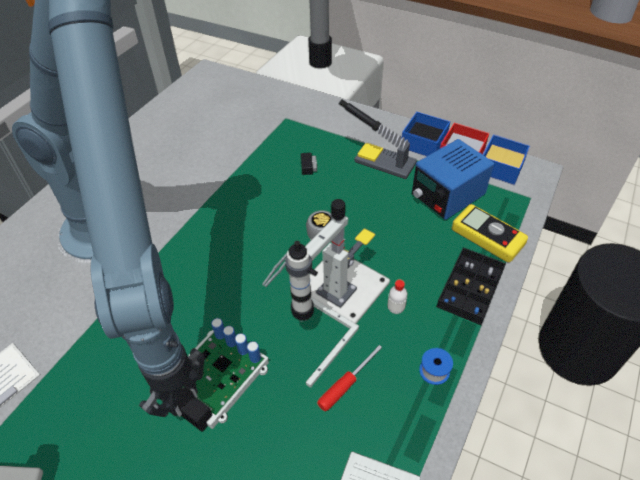

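Request:
{"op": "carry_out", "data": {
  "plan": [
    [6,8,0,0,0,0,0],
    [6,9,0,0,0,-0.01,0],
    [6,9,0,0,0,-0.01,0],
    [6,9,0,0,0,-0.01,0],
    [6,9,0,0,0,0,0],
    [0,0,0,0,0,0,0]
  ]
}}

```text
t: 13.88
ee_pos: [0.5048, -0.2284, 0.0481]
tool_rot: [-1.565, 0.016, 1.418]
wrist_force: [1.4, 1.8, -2.3]
opening: 0.0331
```

Request:
{"op": "carry_out", "data": {
  "plan": [
    [6,11,0,0,0,0,0],
    [6,11,-1,0,0,0,0],
    [6,11,0,0,0,0,0],
    [6,11,0,0,0,0,0],
    [6,11,0,0,0,0,0],
    [6,11,0,0,0,0,0],
    [0,0,0,0,0,0,0]
  ]
}}

```text
t: 14.47
ee_pos: [0.5418, -0.1639, 0.0492]
tool_rot: [-1.567, 0.024, 1.413]
wrist_force: [1.2, 1.4, -2.6]
opening: 0.0334
```

```bash
python3 - <<'E'
from h import *
for cam in ['scene','top']:
    snap(cam,cam+'5.png')
    for t in ['lens','ecu_header','ecu_chip']: print(cam,t,[(np.round(d['centre'],4),round(d['score'],2)) for d in imaging.place_of(cam,t)[:1]])
s=status.state(); print(s['t'],s['ee_pos'],s['tool_rot'],s['wrist_force'],s['opening'])
E
```

```text
scene lens [(array([ 0.5821, -0.0186,  0.0795]), 0.64)]
scene ecu_header [(array([ 0.5386, -0.1642,  0.0553]), 0.63)]
scene ecu_chip [(array([ 0.5578, -0.0611,  0.0219]), 0.84)]
top lens [(array([ 0.5825, -0.0221,  0.0771]), 0.58)]
top ecu_header [(array([ 0.5318, -0.1674,  0.0592]), 0.9)]
top ecu_chip [(array([ 0.554 , -0.0652,  0.0261]), 0.58)]
14.8667 [ 0.5391 -0.168   0.0494] [-1.5652  0.0258  1.4086] [ 0.1547  1.1396 -1.3976] 0.03352238697796235
```

View pics/scene5.png

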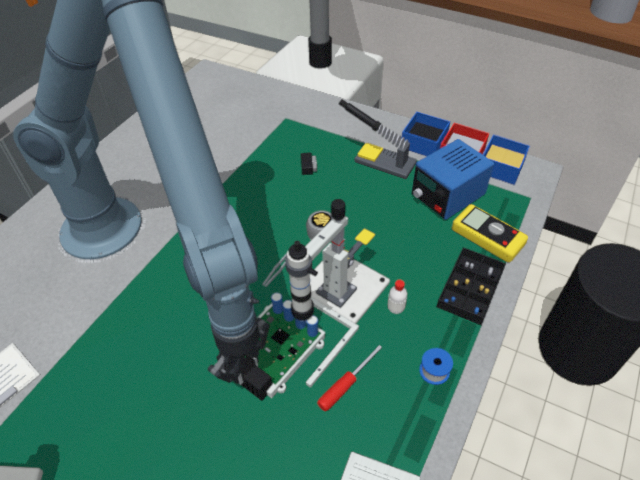

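View pics/top5.png

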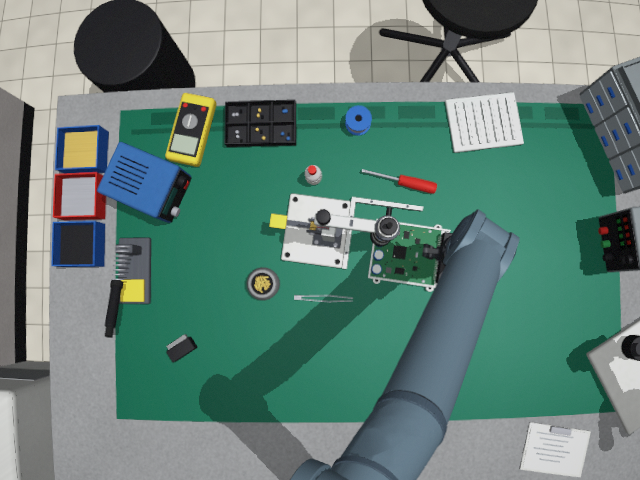

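```bash
python3 - <<'E'
import cv2
i=cv2.imread('pics/top5.png')[180:310,265:475]; cv2.imwrite('pics/z5.png',cv2.resize(i,None,fx=3.8,fy=3.8,interpolation=cv2.INTER_CUBIC))
E
```

```text
(no output)
```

View pics/z5.png

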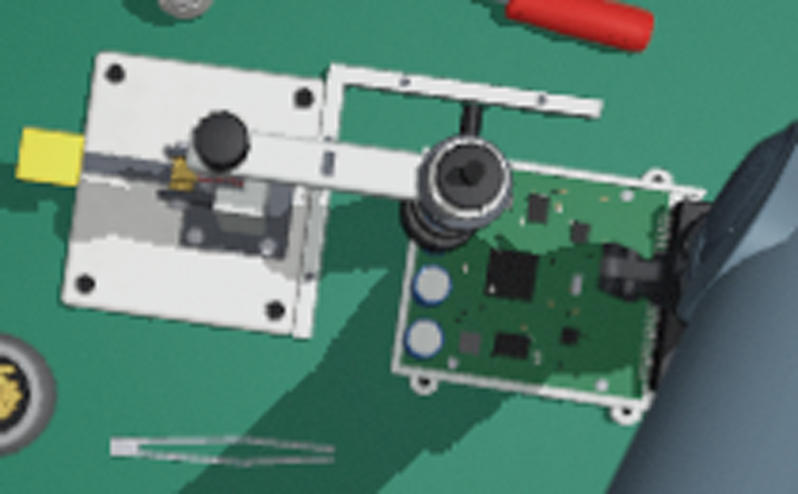

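Request:
{"op": "carry_out", "data": {
  "plan": [
    [0,0,-2,0.01,0,0.01,0],
    [4,9,-1,0,0,0.01,0],
    [4,9,0,0,0,0.01,0],
    [4,8,0,0,0,0,0],
    [3,8,0,0,0,0,0],
    [0,0,0,0,0,0,0],
    [0,0,0,0,0,0,0]
  ]
}}

```text
t: 15.45
ee_pos: [0.5495, -0.1542, 0.0508]
tool_rot: [-1.566, 0.035, 1.427]
wrist_force: [-0.5, -0.1, -0.1]
opening: 0.0332
```

```bash
python3 - <<'E'
from h import *
for cam in ['scene','top']:
    snap(cam,cam+'6.png')
    for t in ['lens','ecu_header','ecu_chip']: print(cam,t,[(np.round(d['centre'],4),round(d['score'],2)) for d in imaging.place_of(cam,t)[:1]])
s=status.state(); print(s['t'],s['ee_pos'],s['tool_rot'],s['wrist_force'],s['opening'])
i=cv2.imread('pics/top6.png')[180:310,265:475]; cv2.imwrite('pics/z6.png',cv2.resize(i,None,fx=3.8,fy=3.8,interpolation=cv2.INTER_CUBIC))
E
```

```text
scene lens [(array([ 0.5836, -0.0176,  0.0753]), 0.83)]
scene ecu_header [(array([ 0.5452, -0.1537,  0.0549]), 0.84)]
scene ecu_chip [(array([ 0.5644, -0.0508,  0.0229]), 0.77)]
top lens [(array([ 0.5847, -0.023 ,  0.0784]), 0.93)]
top ecu_header [(array([ 0.5471, -0.1557,  0.0591]), 0.58)]
top ecu_chip [(array([ 0.5592, -0.0556,  0.0241]), 0.77)]
15.85 [ 0.5495 -0.1543  0.0508] [-1.5656  0.0353  1.4269] [-0.5507 -0.2661  0.6261] 0.03319054644684346
```

View pics/z6.png

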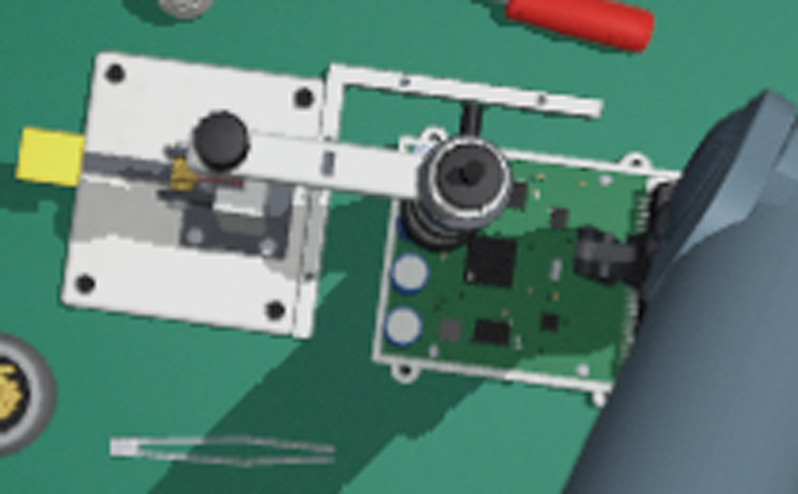

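Request:
{"op": "carry_out", "data": {
  "plan": [
    [0,0,-4,0.03,0,0,0],
    [0,0,-3,0.02,0,0,0],
    [0,0,0,0,0,0,0]
  ]
}}

```text
t: 16.1
ee_pos: [0.5503, -0.1541, 0.047]
tool_rot: [-1.558, -0.017, 1.431]
wrist_force: [0.1, 0.0, -4.8]
opening: 0.0334
```

Request:
{"op": "carry_out", "data": {
  "plan": [
    [6,11,0,0,0,0,0],
    [5,11,-1,0.005,0,0,0],
    [5,11,-1,0.005,0,0,0],
    [0,0,0,0,0,0,0]
  ]
}}

```text
t: 16.43
ee_pos: [0.5661, -0.1289, 0.0463]
tool_rot: [-1.559, -0.013, 1.427]
wrist_force: [0.6, 1.8, -3.3]
opening: 0.0331
```

```bash
cat > chk.py <<'E'
from h import *
import sys
n=sys.argv[1]
for cam in ['scene','top']:
    snap(cam,cam+n+'.png')
    for t in ['lens','ecu_header','ecu_chip']: print(cam,t,[(np.round(d['centre'],4),round(d['score'],2)) for d in imaging.place_of(cam,t)[:1]])
s=status.state(); print(s['t'],s['ee_pos'],s['tool_rot'],s['wrist_force'],s['opening'])
i=cv2.imread('pics/top%s.png'%n)[180:310,265:475]; cv2.imwrite('pics/z%s.png'%n,cv2.resize(i,None,fx=3.8,fy=3.8,interpolation=cv2.INTER_CUBIC))
E
python3 chk.py 7
```

```text
scene lens [(array([ 0.5853, -0.0164,  0.0786]), 0.86)]
scene ecu_header [(array([ 0.5647, -0.1273,  0.0532]), 0.79)]
scene ecu_chip [(array([ 0.5807, -0.0247,  0.0218]), 0.85)]
top lens [(array([ 0.5833, -0.0205,  0.0777]), 0.72)]
top ecu_header [(array([ 0.5626, -0.1295,  0.0571]), 0.76)]
top ecu_chip [(array([ 0.5779, -0.0255,  0.0242]), 0.96)]
16.8333 [ 0.5653 -0.1297  0.0463] [-1.5588 -0.0141  1.4253] [ 2.4901  2.1852 -0.2264] 0.03320895831696222
```

View pics/z7.png

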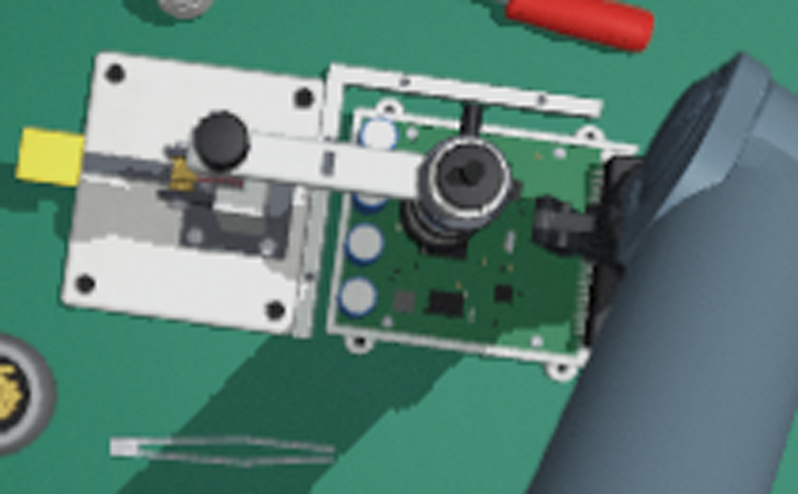

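View pics/scene7.png

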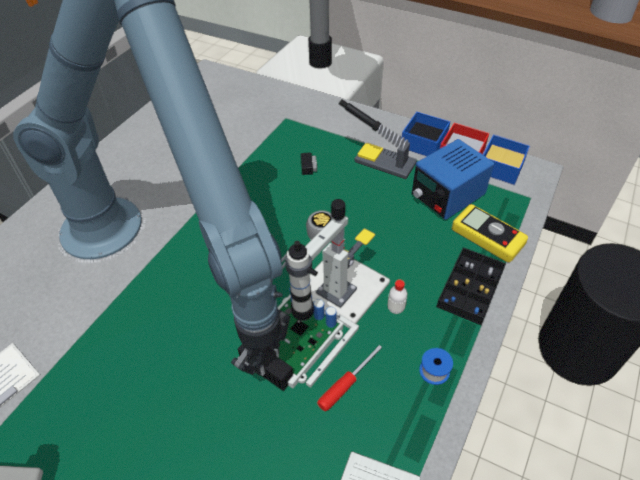

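Request:
{"op": "carry_out", "data": {
  "plan": [
    [1,8,0,0,0,0,0],
    [1,8,-1,0.003,0,0.005,0],
    [1,7,0,0,0,0,0],
    [0,0,0,0,0,0,0]
  ]
}}

```text
t: 17.17
ee_pos: [0.565, -0.1209, 0.0475]
tool_rot: [-1.56, 0.0, 1.42]
wrist_force: [0.7, 3.9, -0.3]
opening: 0.0332
```

Request:
{"op": "carry_out", "data": {
  "plan": [
    [1,6,-1,0.01,0,0.005,0],
    [1,6,-1,0,0,0,0],
    [1,6,0,0,0,0,0]
  ]
}}

```text
t: 17.42
ee_pos: [0.5658, -0.1202, 0.0479]
tool_rot: [-1.565, 0.011, 1.416]
wrist_force: [-0.2, -9.1, 3.7]
opening: 0.0335
```

Request:
{"op": "carry_out", "data": {
  "plan": [
    [5,2,-1,0.005,0,0.01,0],
    [5,2,-1,0,0,0,0],
    [5,3,0,0,0,0,0]
  ]
}}

```text
t: 17.67
ee_pos: [0.5681, -0.1215, 0.0459]
tool_rot: [-1.542, 0.012, 1.422]
wrist_force: [-9.9, -5.7, 12.3]
opening: 0.0332
```

```bash
python3 chk.py 8
```

```text
scene lens [(array([ 0.5815, -0.0186,  0.0754]), 0.94)]
scene ecu_header [(array([ 0.5645, -0.1232,  0.0521]), 0.92)]
scene ecu_chip [(array([ 0.5808, -0.0181,  0.0213]), 0.95)]
top lens [(array([ 0.5833, -0.0219,  0.0762]), 0.58)]
top ecu_header [(array([ 0.5633, -0.1195,  0.0528]), 0.86)]
top ecu_chip [(array([ 0.5779, -0.0189,  0.0246]), 0.58)]
18.0667 [ 0.5681 -0.1215  0.0459] [-1.5426  0.0124  1.4218] [-7.6808 -5.3629  7.955 ] 0.032709519944479105
```

View pics/z8.png

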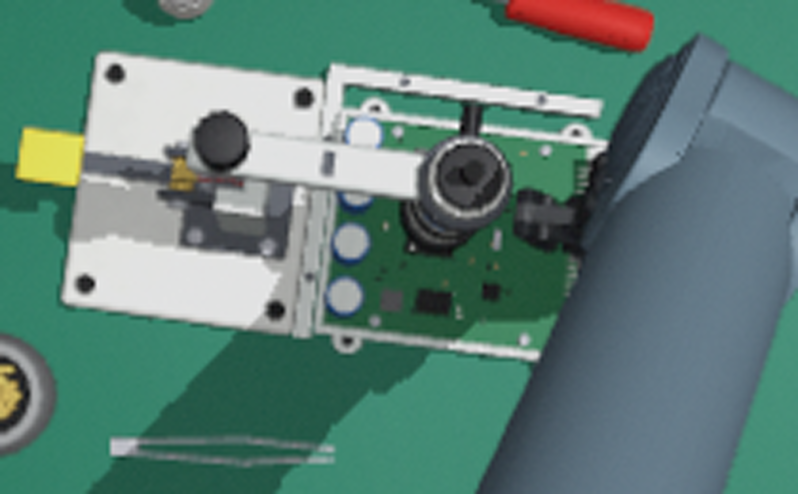

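Request:
{"op": "carry_out", "data": {
  "plan": [
    [4,1,-1,0,0,0.02,0],
    [5,2,0,0,0,0.03,0],
    [6,2,0,0,0,0.03,0],
    [6,2,0,0,0,0.03,0]
  ]
}}

```text
t: 18.4
ee_pos: [0.5746, -0.1261, 0.0463]
tool_rot: [-1.52, 0.016, 1.508]
wrist_force: [-9.1, -4.6, 7.0]
opening: 0.0333
```

```bash
python3 chk.py 9
```

```text
scene lens [(array([ 0.5849, -0.0206,  0.0767]), 0.94)]
scene ecu_header [(array([ 0.5713, -0.1284,  0.0524]), 0.68)]
scene ecu_chip [(array([ 0.5825, -0.0212,  0.0187]), 0.79)]
top lens [(array([ 0.5815, -0.02  ,  0.0777]), 0.96)]
top ecu_header [(array([ 0.5672, -0.1267,  0.0547]), 0.88)]
top ecu_chip [(array([ 0.5785, -0.0246,  0.0211]), 0.78)]
18.8 [ 0.5744 -0.1262  0.0458] [-1.5204  0.017   1.5092] [-6.4464 -4.9866  5.1296] 0.03276554589457111
```

View pics/z9.png

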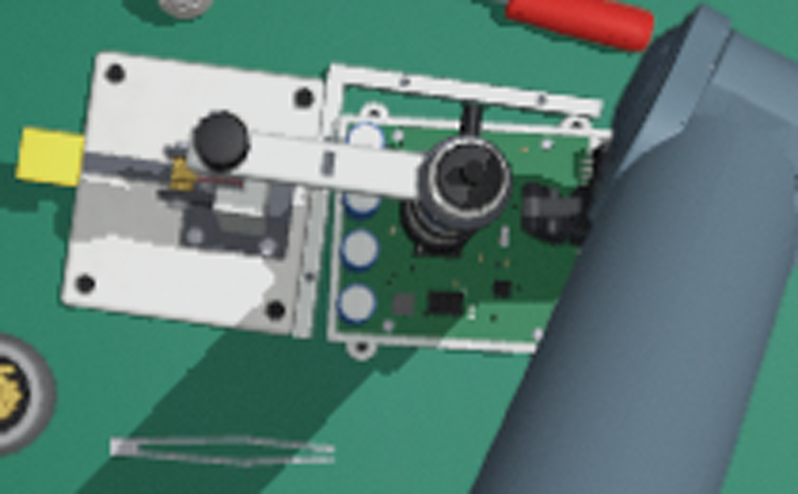

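Request:
{"op": "carry_out", "data": {
  "plan": [
    [1,4,0,0,0,-0.02,0],
    [1,5,0,0,0.01,-0.02,0],
    [2,6,0,0,0.01,-0.02,0],
    [2,6,0,0,0,0,0],
    [2,6,0,0,0,0,0]
  ]
}}

```text
t: 19.22
ee_pos: [0.5657, -0.1209, 0.0471]
tool_rot: [-1.479, 0.04, 1.426]
wrist_force: [-3.5, -9.1, 5.7]
opening: 0.0331
```

```bash
python3 chk.py 10
```

```text
scene lens [(array([ 0.5836, -0.0216,  0.0768]), 0.83)]
scene ecu_header [(array([ 0.5616, -0.1202,  0.0516]), 0.78)]
scene ecu_chip [(array([ 0.5752, -0.0189,  0.0227]), 0.77)]
top lens [(array([ 0.5832, -0.0226,  0.0744]), 0.85)]
top ecu_header []
top ecu_chip [(array([ 0.5734, -0.0188,  0.0222]), 0.93)]
19.6167 [ 0.5657 -0.1208  0.0472] [-1.4792  0.0391  1.4259] [-3.4948 -8.11    5.9695] 0.033183543082854795
```

View pics/z10.png

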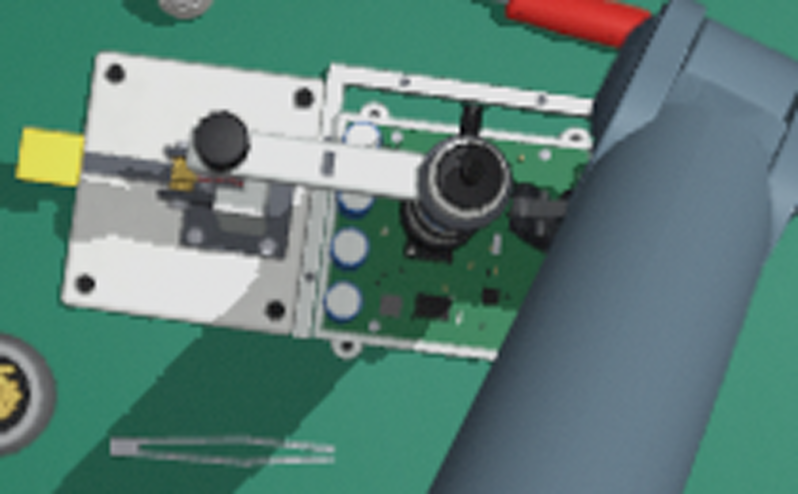

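Request:
{"op": "carry_out", "data": {
  "plan": [
    [0,0,0,0,0,0,0.6],
    [0,0,0,0,0,0,0.8],
    [0,0,0,0,0,0,0.8],
    [0,0,15,0,0,0,0.8],
    [0,0,25,0,0,0,0.8],
    [0,-10,25,0.01,-0.04,0,0.8],
    [0,-10,25,0.01,-0.04,0,0.5],
    [0,0,0,0,0,0,0]
  ]
}}

```text
t: 20.28
ee_pos: [0.5604, -0.1332, 0.1387]
tool_rot: [-1.541, -0.0, 1.431]
wrist_force: [-0.1, -1.7, 0.7]
opening: 0.0452
```

```bash
python3 chk.py 11
```

```text
scene lens [(array([ 0.5813, -0.0188,  0.0749]), 0.93)]
scene ecu_header [(array([ 0.5631, -0.1216,  0.0484]), 0.59)]
scene ecu_chip [(array([ 0.5786, -0.0175,  0.0214]), 0.91)]
top lens [(array([ 0.5828, -0.0211,  0.0764]), 0.7)]
top ecu_header [(array([ 0.5628, -0.1224,  0.0546]), 0.97)]
top ecu_chip [(array([ 0.5761, -0.0185,  0.0243]), 0.64)]
20.6833 [ 0.5577 -0.1291  0.1317] [-1.5293  0.0008  1.4354] [-0.2561 -0.5594 -0.0102] -9.796688136225075e-05
```

View pics/z11.png

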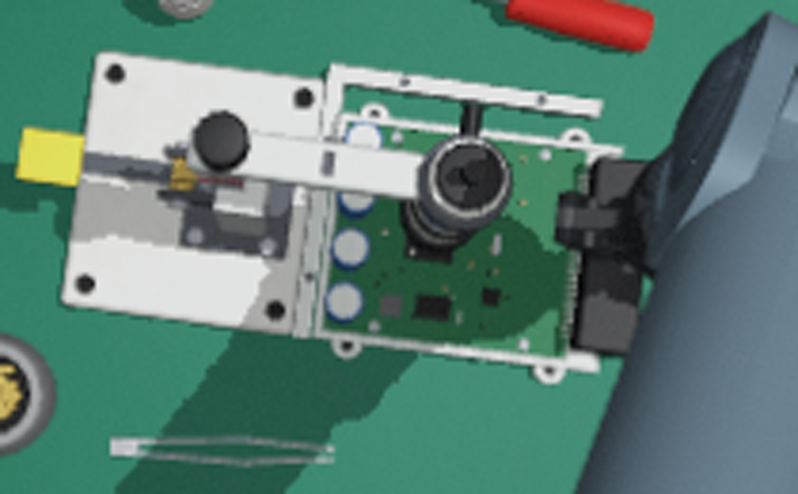

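Request:
{"op": "carry_out", "data": {
  "plan": [
    [-20,10,0,0,-0.03,0,0],
    [-20,20,0,0,-0.01,0,0],
    [-20,25,0,0,0,0,0],
    [-18,22,0,0,0,0,0],
    [-4,4,0,0,0,0,0],
    [0,0,0,0,0,0,0],
    [0,0,0,0,0,0,0]
  ]
}}

```text
t: 21.27
ee_pos: [0.4703, -0.0466, 0.1266]
tool_rot: [-1.562, 0.004, 1.437]
wrist_force: [0.5, -0.2, 0.8]
opening: 0.0001
```

Request:
{"op": "carry_out", "data": {
  "plan": [
    [1,0,-20,0,0,0,0],
    [0,0,-25,0,0,0,0],
    [0,0,-25,0,0,0,0],
    [0,0,-15,0,0,0,0],
    [0,0,-10,0,0,0,0],
    [0,0,0,0,0,0,0],
    [0,0,0,0,0,0,0]
  ]
}}

```text
t: 21.85
ee_pos: [0.4819, -0.0539, 0.0292]
tool_rot: [-1.574, 0.009, 1.432]
wrist_force: [-0.1, 0.2, -0.4]
opening: 0.0001
```

Request:
{"op": "carry_out", "data": {
  "plan": [
    [6,0,0,0,0,0,0],
    [6,-1,0,0,0,0,0],
    [6,-1,0,0,0,0,0],
    [0,0,0,0,0,0,0]
  ]
}}

```text
t: 22.18
ee_pos: [0.5014, -0.0573, 0.0308]
tool_rot: [-1.573, 0.009, 1.43]
wrist_force: [0.2, 0.0, 0.9]
opening: -0.0002
```

```bash
python3 chk.py 12
```

```text
scene lens [(array([ 0.5818, -0.0182,  0.0776]), 0.9)]
scene ecu_header [(array([ 0.569 , -0.1231,  0.0511]), 0.61)]
scene ecu_chip [(array([ 0.5859, -0.0203,  0.0196]), 0.76)]
top lens [(array([ 0.5819, -0.0209,  0.0759]), 0.97)]
top ecu_header [(array([ 0.5673, -0.1241,  0.0527]), 0.8)]
top ecu_chip [(array([ 0.5836, -0.0226,  0.0231]), 0.73)]
22.5833 [ 0.5    -0.057   0.0304] [-1.5721  0.0088  1.4302] [ 0.029  -0.8481  1.1176] 3.5308723971559024e-06
```

View pics/z12.png

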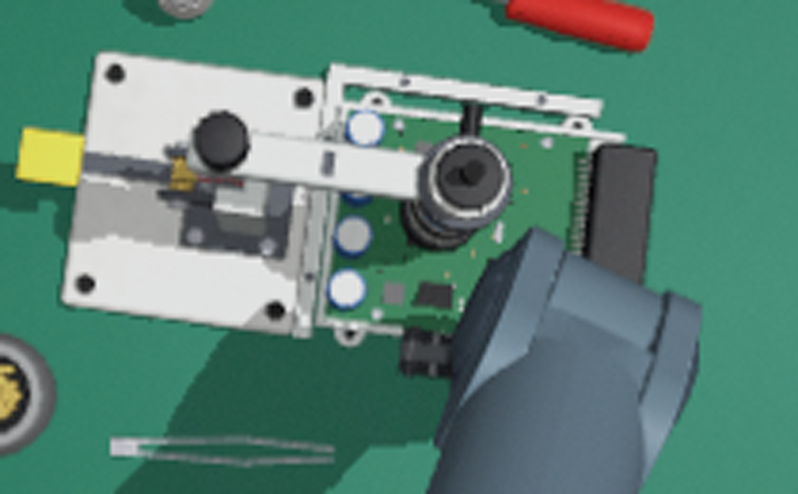

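View pics/scene12.png

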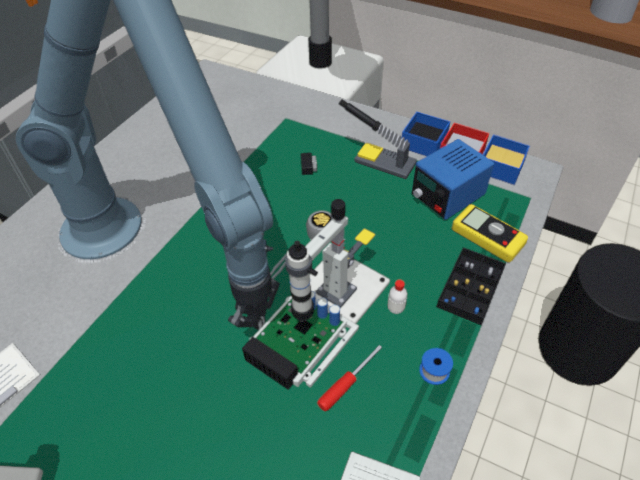

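Request:
{"op": "carry_out", "data": {
  "plan": [
    [3,0,0,0,0,0,0],
    [4,0,0,0,0,0,0],
    [5,-1,0,0,0,0,0]
  ]
}}

```text
t: 22.83
ee_pos: [0.5021, -0.0566, 0.0286]
tool_rot: [-1.55, 0.006, 1.431]
wrist_force: [-9.8, 2.0, 7.6]
opening: -0.0002
```

Request:
{"op": "carry_out", "data": {
  "plan": [
    [-10,0,0,0,0,0,0],
    [-15,2,0,0,-0.01,0,0],
    [0,0,30,0,-0.01,0,0],
    [0,0,35,0,0,0,0],
    [0,0,35,0,0,0,0],
    [0,-20,10,0,0,0,0],
    [0,-30,0,0,0,0,0],
    [0,-35,0,0,0,0,0]
  ]
}}

```text
t: 23.5
ee_pos: [0.4772, -0.1313, 0.1415]
tool_rot: [-1.566, -0.001, 1.45]
wrist_force: [0.4, -0.4, -0.3]
opening: -0.0001
```

```bash
python3 chk.py 13
```

```text
scene lens [(array([ 0.583 , -0.0207,  0.0783]), 0.76)]
scene ecu_header [(array([ 0.5658, -0.1228,  0.0477]), 0.78)]
scene ecu_chip [(array([ 0.5871, -0.0193,  0.0221]), 0.94)]
top lens [(array([ 0.5813, -0.0222,  0.0776]), 0.67)]
top ecu_header [(array([ 0.5646, -0.1238,  0.0552]), 0.69)]
top ecu_chip [(array([ 0.583 , -0.0221,  0.0222]), 0.97)]
23.9 [ 0.4751 -0.1314  0.1396] [-1.5614  0.0014  1.4464] [0.0351 0.2733 0.1543] 0.0001328423451759664
```

View pics/z13.png

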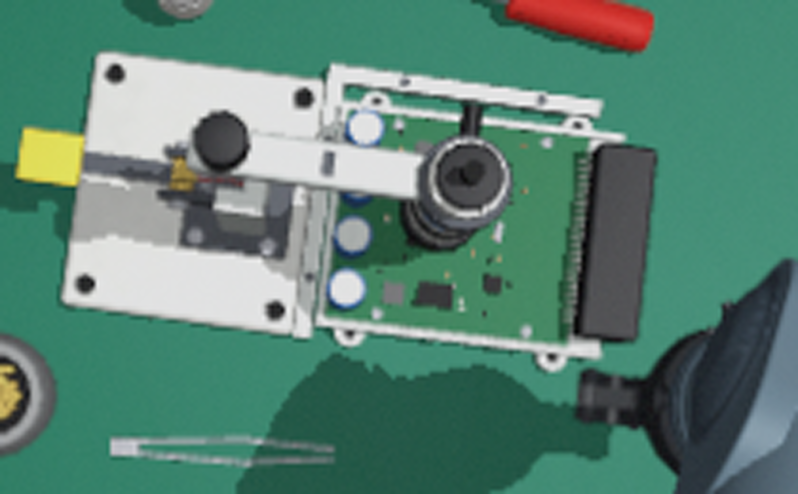

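Request:
{"op": "carry_out", "data": {
  "plan": [
    [16,-10,0,0,0,0,0],
    [20,-12,0,0,0,0,0],
    [20,-12,0,0,0,-0.01,0],
    [20,-12,0,0,0,0,0],
    [8,-5,0,0,0,0,0],
    [0,0,0,0,0,0,0],
    [0,0,0,0,0,0,0]
  ]
}}

```text
t: 24.48
ee_pos: [0.5604, -0.1721, 0.1349]
tool_rot: [-1.551, -0.005, 1.454]
wrist_force: [-0.0, -0.2, -0.5]
opening: -0.0002
```

Request:
{"op": "carry_out", "data": {
  "plan": [
    [0,-14,-5,0,0,0,0],
    [0,0,-25,0,-0.01,0,0],
    [0,0,-25,0,0,-0.02,0],
    [0,0,-20,0,0,0,0],
    [0,0,-10,0,0,0,0],
    [0,0,0,0,0,0,0],
    [0,0,0,0,0,0,0]
  ]
}}

```text
t: 25.07
ee_pos: [0.5546, -0.1779, 0.0475]
tool_rot: [-1.556, -0.013, 1.439]
wrist_force: [1.0, -0.1, 0.3]
opening: 0.0002
```

Request:
{"op": "carry_out", "data": {
  "plan": [
    [4,6,0,0,0,0,0],
    [2,7,0,0,0,0,0],
    [1,6,0,0,0,0,0],
    [0,0,0,0,0,0,0]
  ]
}}

```text
t: 25.4
ee_pos: [0.5641, -0.1563, 0.0511]
tool_rot: [-1.56, -0.015, 1.44]
wrist_force: [0.3, -0.1, -0.6]
opening: -0.0002
```

Request:
{"op": "carry_out", "data": {
  "plan": [
    [0,4,-2,0,0,0,0],
    [0,4,0,0,0,0,0],
    [0,5,0,0,0,0,0]
  ]
}}

```text
t: 25.65
ee_pos: [0.5634, -0.1512, 0.0514]
tool_rot: [-1.564, -0.002, 1.438]
wrist_force: [-3.4, -7.4, -2.0]
opening: 0.0001
```

Request:
{"op": "carry_out", "data": {
  "plan": [
    [0,6,0,0,0,0,0],
    [0,6,0,0,0,0,0],
    [0,-8,0,0,0,0,0],
    [0,-15,0,0.01,0,0,0],
    [0,-15,0,0,0,0,0],
    [0,0,25,0,0,0,0]
  ]
}}

```text
t: 26.15
ee_pos: [0.5591, -0.1887, 0.0748]
tool_rot: [-1.562, 0.005, 1.433]
wrist_force: [-0.6, -0.7, -0.5]
opening: 0.0
```

```bash
python3 chk.py 14
```

```text
scene lens [(array([ 0.5809, -0.0186,  0.0748]), 0.9)]
scene ecu_header [(array([ 0.5656, -0.1233,  0.0485]), 0.93)]
scene ecu_chip [(array([ 0.5843, -0.02  ,  0.0191]), 0.7)]
top lens [(array([ 0.5845, -0.0234,  0.0758]), 0.72)]
top ecu_header [(array([ 0.5644, -0.1209,  0.0555]), 0.55)]
top ecu_chip [(array([ 0.5846, -0.0204,  0.0237]), 0.62)]
26.55 [ 0.5628 -0.1854  0.0772] [-1.5682  0.0023  1.4375] [-0.4749 -0.1756  0.3941] 9.129621227449883e-05
```

View pics/z14.png

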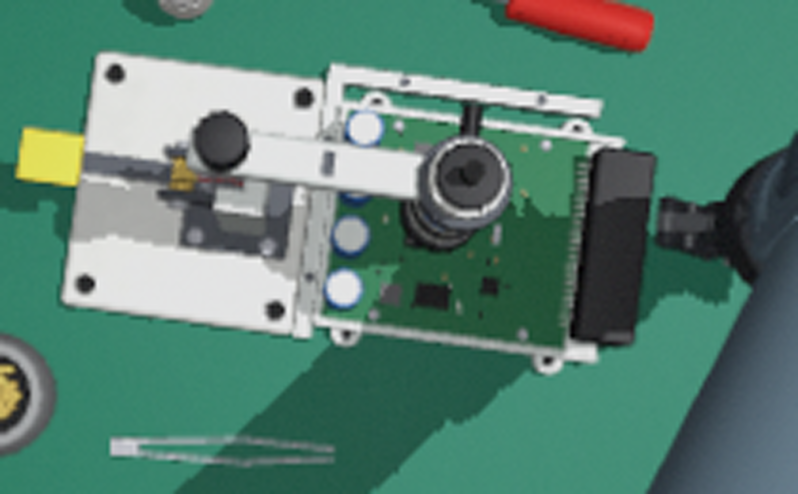

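Request:
{"op": "carry_out", "data": {
  "plan": [
    [8,0,32,0,0,0,0],
    [14,4,36,0,0,0,0],
    [14,5,36,0,0,0,0],
    [14,5,36,0,0,0,0],
    [14,5,36,0,0,0,0],
    [14,5,25,0,0,0,0],
    [0,0,0,0,0,0,0],
    [0,0,0,0,0,0,0]
  ]
}}

```text
t: 27.22
ee_pos: [0.6344, -0.1538, 0.2785]
tool_rot: [-1.547, 0.0, 1.441]
wrist_force: [-2.0, -0.4, -1.0]
opening: 0.0001
```

```bash
python3 - <<'E'
from h import *
s=status.state(); print(s['ee_pos'],s['tool_rot'])
import pickle
c=snap('wrist','w15.png'); pickle.dump((c,s),open('w15.pkl','wb'))
for t in ['lens','ecu_header','ecu_chip','stop_corner','ecu']: print(t,[(np.round(d['centre'],4),round(d['score'],2)) for d in imaging.place_of('wrist',t)[:1]])
s=status.state(); print(s['t'],s['ee_pos'],s['tool_rot'])
E
```

```text
[ 0.6344 -0.1538  0.2785] [-1.5474  0.0005  1.4411]
lens [(array([ 0.5844, -0.0209,  0.0763]), 0.92)]
ecu_header [(array([ 0.5671, -0.1257,  0.0514]), 0.61)]
ecu_chip [(array([ 0.5835, -0.0208,  0.0231]), 0.78)]
stop_corner [(array([0.6688, 0.0304, 0.0175]), 0.88)]
ecu [(array([ 0.5784, -0.0483,  0.0038]), 0.91)]
27.5167 [ 0.6321 -0.1545  0.2759] [-1.5425  0.0001  1.4383]
```

View pics/w15.png

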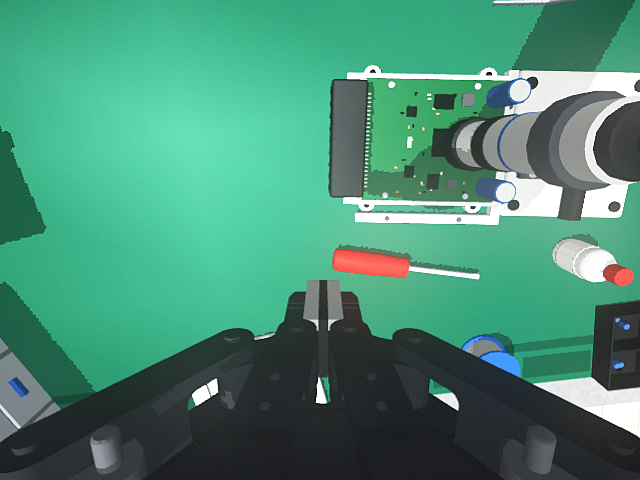

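```bash
python3 - <<'E'
from h import *
import pickle
c,s=pickle.load(open('w15.pkl','rb'))
u=cv2.undistort(c['image'],c['mtx'],np.array(c['distortion']))
i=u[60:230,320:530]; cv2.imwrite('pics/z15.png',cv2.resize(i,None,fx=3.5,fy=3.5,interpolation=cv2.INTER_CUBIC))
print(c['distortion'])
E
```

```text
[-0.002  0.     0.     0.     0.   ]
```

View pics/z15.png

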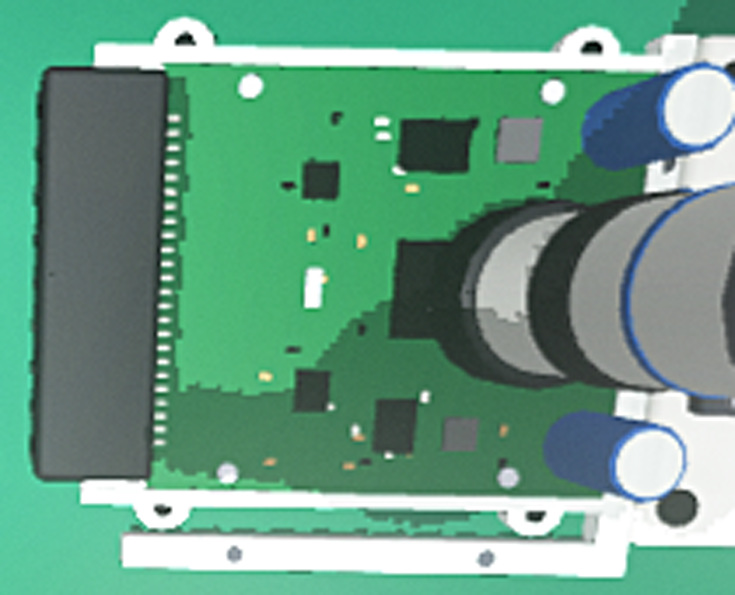

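The wrist picture shows the lugs parallel to the side stop and against it, and the chip is within about 1 mm of the lens. I'm now moving round to the yellow pad, high and clear of the barrel.

Request:
{"op": "carry_out", "data": {
  "plan": [
    [10,0,35,0,0,0,0],
    [10,5,35,0,0,0,0],
    [10,15,30,0,0,0,0],
    [5,30,10,0,0,0,0],
    [0,37,0,0,0,0,0],
    [0,37,0,0,0,0,0],
    [0,37,0,0,0,0,0],
    [0,37,0,0,0,0,0]
  ]
}}

```text
t: 28.18
ee_pos: [0.6527, 0.0294, 0.3777]
tool_rot: [-1.517, 0.008, 1.397]
wrist_force: [-0.1, 0.6, -0.2]
opening: 0.0001
```

Request:
{"op": "carry_out", "data": {
  "plan": [
    [0,37,0,0,0,0,0],
    [-5,35,0,0,0,0,0],
    [-10,30,0,0,0,0,0],
    [-10,20,0,0,0,0,0],
    [0,0,0,0,0,0,0],
    [0,0,0,0,0,0,0]
  ]
}}

```text
t: 28.68
ee_pos: [0.6208, 0.1698, 0.3685]
tool_rot: [-1.502, 0.009, 1.413]
wrist_force: [0.1, -0.8, 0.7]
opening: -0.0
```

Request:
{"op": "carry_out", "data": {
  "plan": [
    [-4,16,0,-0.01,-0.04,0,0],
    [0,12,0,0,-0.03,0,0],
    [0,0,0,0,0,0,0],
    [0,0,0,0,0,0,0]
  ]
}}

```text
t: 29.02
ee_pos: [0.6166, 0.1912, 0.3649]
tool_rot: [-1.571, 0.014, 1.403]
wrist_force: [-0.4, 0.1, -0.2]
opening: 0.0
```

```bash
python3 - <<'E'
from h import *
s=status.state(); print(s['ee_pos'],s['tool_rot'])
c=snap('wrist','w16.png')
for t in ['lens','rail_knob','pawl_pad']: print(t,[(np.round(d['centre'],4),round(d['score'],2)) for d in imaging.place_of('wrist',t)[:1]])
snap('scene','s16.png')
for t in ['lens','rail_knob','pawl_pad']: print(t,[(np.round(d['centre'],4),round(d['score'],2)) for d in imaging.place_of('scene',t)[:1]])
s=status.state(); print(s['t'],s['ee_pos'],s['tool_rot'])
E
```

```text
[0.6166 0.1912 0.3649] [-1.5709  0.014   1.4027]
lens [(array([ 0.5823, -0.0186,  0.0767]), 0.76)]
rail_knob [(array([0.6027, 0.0964, 0.2612]), 0.82)]
pawl_pad [(array([0.6203, 0.1925, 0.0996]), 0.68)]
lens [(array([ 0.582 , -0.016 ,  0.0773]), 0.74)]
rail_knob [(array([0.6014, 0.0932, 0.2659]), 0.79)]
pawl_pad [(array([0.6146, 0.1941, 0.0986]), 0.86)]
29.4167 [0.6171 0.1923 0.3655] [-1.5721  0.0128  1.403 ]
```

View pics/w16.png

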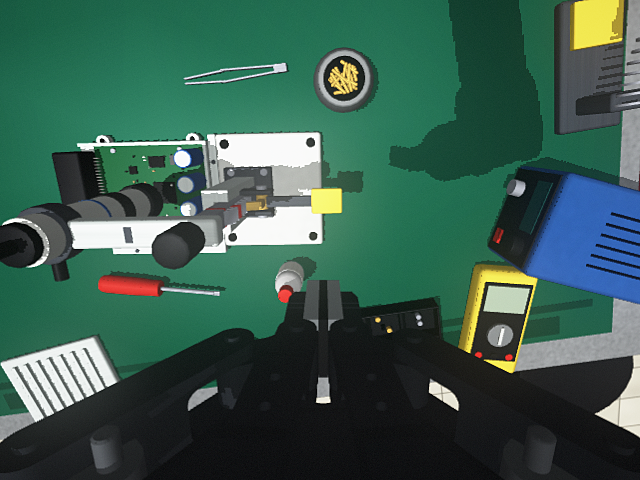

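Request:
{"op": "carry_out", "data": {
  "plan": [
    [0,3,-35,0,0,0,0],
    [0,0,-40,0,0,0,0],
    [0,0,-40,0,0,0,0],
    [0,0,-40,0,0,0,0],
    [0,0,-30,0,0,0,0],
    [0,0,0,0,0,0,0],
    [0,0,0,0,0,0,0]
  ]
}}

```text
t: 30.0
ee_pos: [0.6204, 0.1941, 0.1797]
tool_rot: [-1.583, 0.006, 1.402]
wrist_force: [0.1, 0.7, 0.3]
opening: 0.0002
```

Request:
{"op": "carry_out", "data": {
  "plan": [
    [-3,1,-20,0,0,0,0],
    [0,0,-18,0,0,0,0],
    [0,0,0,0,0,0,0],
    [0,0,0,0,0,0,0]
  ]
}}

```text
t: 30.33
ee_pos: [0.6232, 0.1962, 0.1497]
tool_rot: [-1.594, 0.0, 1.402]
wrist_force: [0.5, 0.9, -0.2]
opening: 0.0
```

```bash
python3 - <<'E'
from h import *
snap('scene','s17.png')
s=status.state(); print(s['t'],s['ee_pos'],s['tool_rot'],s['wrist_force'])
i=cv2.imread('pics/s17.png')[130:350,230:470]; cv2.imwrite('pics/z17.png',cv2.resize(i,None,fx=2.7,fy=2.7))
E
```

```text
30.3833 [0.6234 0.1963 0.15  ] [-1.5945 -0.0001  1.4021] [0.3076 0.8131 0.3444]
```

View pics/z17.png

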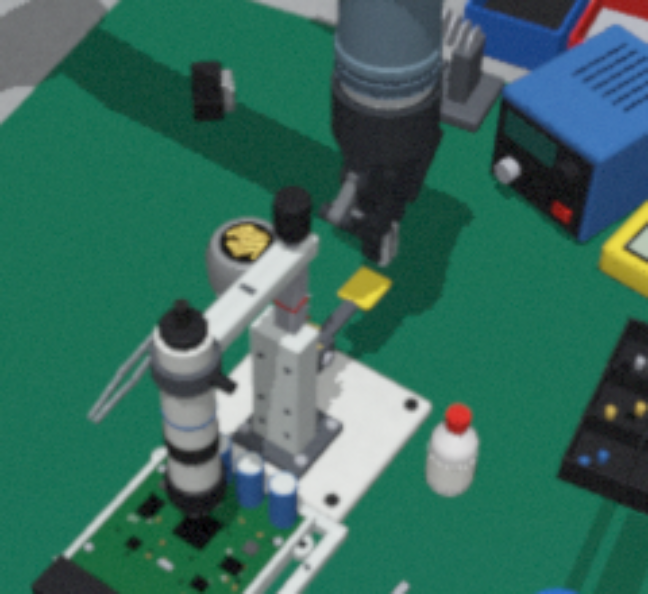

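Request:
{"op": "carry_out", "data": {
  "plan": [
    [-6,-2,-12,0,0.015,0,0],
    [0,0,-8,0,0,0,0],
    [0,0,-4,0,0,0,0],
    [0,0,0,0,0,0,0]
  ]
}}

```text
t: 30.72
ee_pos: [0.6212, 0.1952, 0.1309]
tool_rot: [-1.587, -0.004, 1.402]
wrist_force: [0.2, -0.1, -1.0]
opening: -0.0003
```

Request:
{"op": "carry_out", "data": {
  "plan": [
    [-4,0,-10,0,0,0,0],
    [0,0,-4,0,0,0,0],
    [0,0,0,0,0,0,0]
  ]
}}

```text
t: 30.97
ee_pos: [0.6177, 0.1953, 0.1165]
tool_rot: [-1.589, -0.005, 1.402]
wrist_force: [1.1, -0.2, 2.7]
opening: 0.0001
```

Request:
{"op": "carry_out", "data": {
  "plan": [
    [0,0,-13,0,0,0,0],
    [0,0,-11,0,0,0,0],
    [0,0,0,0,0,0,0]
  ]
}}

```text
t: 31.22
ee_pos: [0.6185, 0.1954, 0.0925]
tool_rot: [-1.59, -0.006, 1.402]
wrist_force: [-0.4, 0.2, 0.6]
opening: 0.0001
```

```bash
cat > kn.py <<'E'
from h import *
import sys
n=sys.argv[1]
c=snap('scene','k%s.png'%n)
o=[[np.round(d['centre'],4) for d in imaging.place_of('scene',t)[:1]] for t in ['rail_knob','lens']]
s=status.state(); print(s['t'],s['ee_pos'],s['wrist_force'],o)
i=c['image'][190:345,270:380]; cv2.imwrite('pics/kz%s.png'%n,cv2.resize(i,None,fx=3.8,fy=3.8,interpolation=cv2.INTER_CUBIC))
E
python3 kn.py 1
```

```text
31.3667 [0.6191 0.1958 0.0944] [-0.4431  0.8147  0.9671] [[array([0.5993, 0.0933, 0.2628])], [array([ 0.5839, -0.0192,  0.0741])]]
```

View pics/kz1.png

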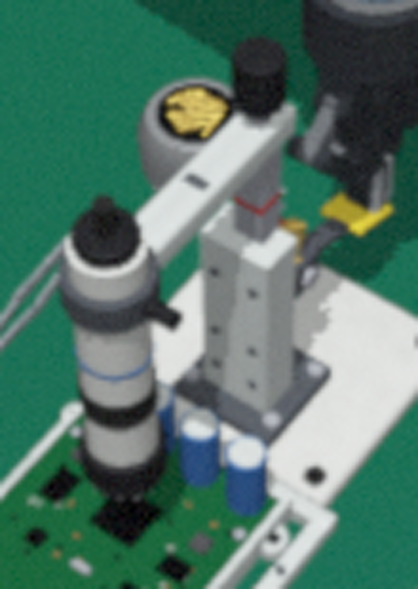

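```bash
python3 kn.py 2; python3 kn.py 3
```

```text
31.5167 [0.6196 0.1959 0.095 ] [-1.1078 -0.0893  0.7814] [[array([0.597 , 0.0923, 0.2634])], [array([ 0.5839, -0.0189,  0.0743])]]
31.6667 [0.6196 0.1958 0.095 ] [-0.6301  0.0049  0.8878] [[array([0.6021, 0.0924, 0.2567])], [array([ 0.5814, -0.0178,  0.0711])]]
```

View pics/kz3.png

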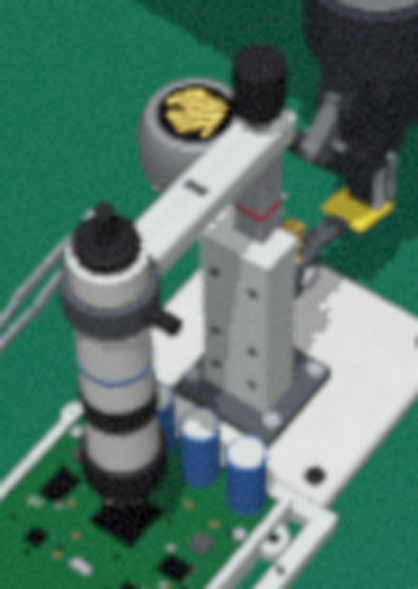

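```bash
cat > tr.py <<'E'
from h import *
import sys
ref=cv2.imread('pics/s16.png')
def proj(c,P):
    Rc=R.from_euler('xyz',c['attitude']).as_matrix(); p=Rc.T@(np.array(P)-c['xyz']); q=np.array([p[0],-p[1],-p[2]])
    return cv2.projectPoints(q[None],np.zeros(3),np.zeros(3),c['mtx'],np.array(c['distortion']))[0].ravel()
def setup(c):
    a=proj(c,[.6007,.094,.262]); b=proj(c,[.6007,.094,.238]); return a,b
def rail(c):
    a,b=setup(c); x,y=np.round(a).astype(int)
    t=ref[y-14:y+12,x-8:x+9]
    W=c['image'][y-20:y+60,x-14:x+16]
    t=cv2.resize(t,None,fx=4,fy=4,interpolation=cv2.INTER_CUBIC);W=cv2.resize(W,None,fx=4,fy=4,interpolation=cv2.INTER_CUBIC)
    m=cv2.matchTemplate(W,t,cv2.TM_CCOEFF_NORMED); _,v,_,l=cv2.minMaxLoc(m)
    dy=(l[1]-4*6)/4; dx=(l[0]-4*6)/4
    return .048-.024*dy/(b[1]-a[1]), dx, dy, v, b-a
if __name__=='__main__':
    lim=float(sys.argv[1]); n=int(sys.argv[2])
    for i in range(n):
        t=status.state()['t']; c=imaging.capture('scene'); r=rail(c); print(round(t,3),np.round(r[:4],4)); 
        if i==0: print(r[4])
        if r[0]<lim: break
    cv2.imwrite('pics/last.png',c['image'])
E
python3 - <<'E'
from tr import *
c=imaging.capture('scene')
for f in ['s16','k1','k2','k3']:
    c2=dict(c); c2['image']=cv2.imread('pics/%s.png'%f); print(f,np.round(rail(c2)[:4],4))
print(np.round(rail(c)[:4],4),setup(c),status.state()['t'])
E
```

```text
s16 [0.048  0.     0.     0.9982]
k1 [0.0474 0.25   0.25   0.8998]
k2 [0.0454 0.25   1.     0.8836]
k3 [0.0435 0.25   1.75   0.8332]
[0.0403 0.     3.     0.8124] (array([337.4804, 207.9478]), array([337.412 , 217.2539])) 31.7167
```

```bash
python3 tr.py 0.0335 10
```

```text
31.717 [0.0396 0.     3.25   0.8038]
[-0.0684  9.3061]
31.767 [0.0383 0.     3.75   0.807 ]
31.817 [0.0377 0.     4.     0.8023]
31.867 [0.037  0.     4.25   0.7993]
31.917 [0.0364 0.     4.5    0.7862]
31.967 [0.0357 0.     4.75   0.7811]
32.017 [0.0351 0.     5.     0.7829]
32.067 [ 0.0345 -0.25    5.25    0.7717]
32.117 [0.0338 0.     5.5    0.7578]
32.167 [0.0325 0.     6.     0.7484]
```

Request:
{"op": "carry_out", "data": {
  "plan": [
    [0,0,20,0,0,0,0],
    [0,0,30,0,0,0,0],
    [0,0,30,0,0,0,0]
  ]
}}

```text
t: 32.47
ee_pos: [0.6132, 0.1931, 0.1677]
tool_rot: [-1.579, 0.004, 1.402]
wrist_force: [0.5, 1.0, -0.2]
opening: 0.0
```

```bash
python3 tr.py 0.01 12; python3 kn.py 5
```

```text
32.467 [0.0267 0.     8.25   0.7583]
[-0.0684  9.3061]
32.517 [0.0254 0.     8.75   0.7723]
32.567 [0.0248 0.     9.     0.7767]
32.617 [0.0241 0.     9.25   0.7879]
32.667 [0.0235 0.     9.5    0.7883]
32.717 [0.0235 0.     9.5    0.7867]
32.767 [0.0235 0.     9.5    0.7862]
32.817 [0.0235 0.     9.5    0.7896]
32.867 [0.0235 0.     9.5    0.7864]
32.917 [0.0235 0.     9.5    0.7884]
32.967 [0.0235 0.     9.5    0.788 ]
33.017 [0.0235 0.     9.5    0.7855]
33.2167 [0.6143 0.194  0.1681] [ 0.2676  0.158  -0.8292] [[array([0.5987, 0.0911, 0.24  ])], [array([ 0.5843, -0.0174,  0.0523])]]
```

View pics/kz5.png

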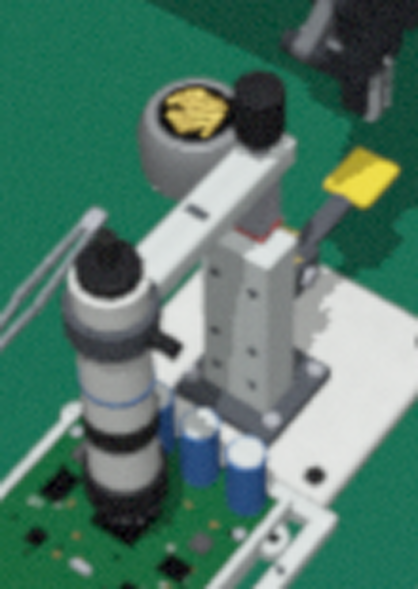

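The camera stopped at about 0.024, with the red line level with the guide's top at kz5 (258,232) and the lever up. I'll raise the arm and make a last check.

Request:
{"op": "carry_out", "data": {
  "plan": [
    [0,5,30,0,0,0,0],
    [0,5,30,0,0,0,0],
    [0,0,0,0,0,0,0],
    [0,0,0,0,0,0,0]
  ]
}}

```text
t: 33.55
ee_pos: [0.6124, 0.2032, 0.2279]
tool_rot: [-1.577, 0.005, 1.401]
wrist_force: [-0.2, -0.4, -0.9]
opening: -0.0001
```

```bash
python3 chk.py 20; python3 tr.py 0.01 1; python3 - <<'E'
from h import *
imaging.capture('scene'); imaging.capture('top')
for cam in ['scene','top']:
  for t in ['pawl_pad','tweezers','screwdriver','flux','tip_cleaner','plug']: print(cam,t,[np.round(d['centre'],3) for d in imaging.place_of(cam,t)[:1]])
E
```

```text
scene lens [(array([ 0.5847, -0.0188,  0.0553]), 0.72)]
scene ecu_header [(array([ 0.5665, -0.1231,  0.0487]), 0.86)]
scene ecu_chip [(array([ 0.5834, -0.0181,  0.0201]), 0.83)]
top lens [(array([ 0.5844, -0.0232,  0.0516]), 0.94)]
top ecu_header [(array([ 0.5632, -0.1236,  0.0535]), 0.91)]
top ecu_chip [(array([ 0.5803, -0.0207,  0.0216]), 0.66)]
33.95 [0.6116 0.2026 0.2261] [-1.5748  0.007   1.4007] [-0.8394 -0.5286  0.361 ] -0.0002131161674575653
33.95 [0.0235 0.     9.5    0.8257]
[-0.0684  9.3061]
scene pawl_pad [array([0.616, 0.193, 0.099])]
scene tweezers [array([0.453, 0.092, 0.003])]
scene screwdriver [array([ 0.714, -0.068,  0.004])]
scene flux [array([0.723, 0.123, 0.003])]
scene tip_cleaner [array([0.489, 0.231, 0.002])]
scene plug [array([0.346, 0.418, 0.005])]
top pawl_pad [array([0.618, 0.191, 0.099])]
top tweezers [array([0.452, 0.088, 0.   ])]
top screwdriver [array([ 0.72 , -0.069,  0.004])]
top flux [array([0.73 , 0.119, 0.001])]
top tip_cleaner []
top plug [array([0.348, 0.419, 0.002])]
```

View pics/z20.png

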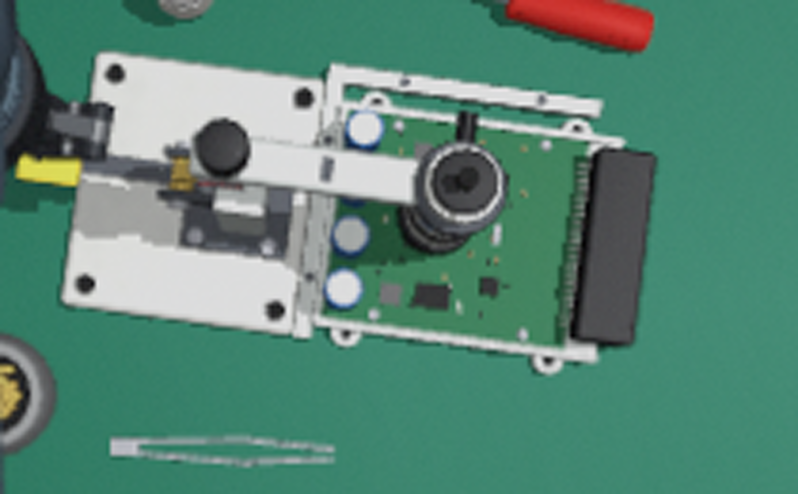

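The unit sits home, the chip is under the lens, and nothing else has moved. I'm handing the job in.

```bash
python3 - <<'E'
from h import *
print(job.finish_job())
E
```

```text
the job is handed in; nothing more can be done
None
```

The job is done and handed in at about 34 s of the 67 s allowed. No verdict was given.

**What I did**
- I lifted the camera by the black knob until the pawl held it at about 0.048 m.
- I dragged the unit in by its header. It stopped about 5 mm short of the side stop, so I pushed it home against both bars with the closed fingers.
- I pressed the yellow lever, watched the rail sink, and let go at about 0.032 m. It caught under the red tooth.

**Last checks**
- **Rail:** it stands still at about 0.0235 m by image tracking, with the red line level with the guide's top. The lever is up, with its pad at its starting height.
- **Unit under the lens:** the chip is 2 to 5 mm from under the lens by the two fixed cameras. The top camera alone reads close to the 5 mm limit. A closer wrist-camera view, taken while the camera was still up, gave about 1 mm.
- **Unit's turn:** it lies parallel to the side stop in the wrist-camera view. The chip and header positions from the networks suggest 0.01 to 0.05 rad, but they also read about 0.03 rad off earlier, so I trusted the picture.
- **Loose parts:** all five were found within about 6 mm of where they started, which is within measuring error. The tip cleaner was missed in the last top picture but found in the scene one.
- **Arm:** it is clear of everything.

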